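# Fill up the spice row on the stove cover

## Task

First slide the end panel of the spice holder right out to its stop. Then slide each loose slim box into the row from the open front, pushing two close neighbours apart with it: each box into a gap of its own between two jars, one of them the jar with the same lid colour, upright, squarely and fully home against the back rail. When all are in, slide the end panel back in until it rests against the black-lidded last jar, leave all jars and boxes of the row standing, let go, and do not disturb the jug and the two jars outside the holder.

Things in the scene. Friction and masses are not known exactly. Their poses are not given: they have to be found in the camera images.
- holder: fixed aluminium holder without floor on a wooden board (top at z=16 mm). Row along its y, front (-x) open. Origin: board height, mid-length. Back rail's front face at x=+51 mm, 60 high; the left end wall's inner face at y=+172.5 mm, 85 high; the end panel is at the right (-y). Fully home = touching the rail
- panel (a joint): black end panel, slides along the holder's y; metres. 0 = farthest in (inner face at holder y=-82.5 mm), grows as it goes out to the right (-y); end stop at 0.090 (inner face at y=-172.5 mm). Stays where left, about 2 N friction
- panel_grip (a point): orange upright tab on the end panel, pinched from above across its thickness: 40 long (holder x), 14 thick (y), standing 85 to 146 mm above the board. This point: on its mid-plane, 133 mm above the board, 7 mm to the right (-y) of the panel's inner face; axes as the holder's
- red_jar: round spice jar with a red lid, 43 mm across, 101 high, about 140 g, slick; origin: centre of underside, 22 mm in front of the rail when home. Stands in the holder's row from the start, a few mm from its neighbours; the order of the red, green and blue jar varies. Slides on the board when pushed
- green_jar: round spice jar with a pale green lid, 44 mm across, 106 high, about 147 g, slick; origin: centre of underside, 22 mm in front of the rail when home. Stands in the holder's row from the start, a few mm from its neighbours; the order of the red, green and blue jar varies. Slides on the board when pushed
- blue_jar: round spice jar with a blue lid, 60 mm across, 110 high, about 190 g, slick; origin: centre of underside, 30 mm in front of the rail when home. Stands in the holder's row from the start, a few mm from its neighbours; the order of the red, green and blue jar varies. Slides on the board when pushed
- black_jar: round spice jar with a black lid, 45 mm across, 102 high, about 145 g, slick; origin: centre of underside, 23 mm in front of the rail when home. Stands in the holder's row from the start, always last at the right, next to the end panel. Slides on the board when pushed
- red_box: slim white box with a red lid, standing: 90 long (x), 32 wide (y), 88 high, ends tapering over 22 mm to 8 mm wide tips that wedge between jars; on the lid an upright grip bar 36 long (x), 14 thick (y), from 88 to 146 mm. 0.13-0.2 kg, slick sides, weighted rubber foot. Origin: centre of underside (holder x=6 mm when home); same after half a turn. May be absent; starts right of the holder
- green_box: slim white box with a pale green lid, standing: 90 long (x), 32 wide (y), 88 high, ends tapering over 22 mm to 8 mm wide tips that wedge between jars; on the lid an upright grip bar 36 long (x), 14 thick (y), from 88 to 146 mm. 0.13-0.2 kg, slick sides, weighted rubber foot. Origin: centre of underside (holder x=6 mm when home); same after half a turn. May be absent; starts right of the holder
- blue_box: slim white box with a blue lid, standing: 90 long (x), 32 wide (y), 88 high, ends tapering over 22 mm to 8 mm wide tips that wedge between jars; on the lid an upright grip bar 36 long (x), 14 thick (y), from 88 to 146 mm. 0.13-0.2 kg, slick sides, weighted rubber foot. Origin: centre of underside (holder x=6 mm when home); same after half a turn. May be absent; starts right of the holder
- jug: glass measuring jug 136x110x114, bystander; origin: centre of its underside
- grey_jar: jar with a grey lid, 61 across, 102 high, bystander; origin: centre of its underside
- yellow_jar: jar with a yellow lid, 49 across, 98 high, bystander; origin: centre of its underside

How it is judged:
By the outcome, as a careful person would: the job done as asked, in the order asked, and still so for the second after the job is handed in, with the robot touching nothing.
Of red_box, green_box, blue_box only 2 to 3 are there at a start; the rules pass over those that are not, and their reading is None.
At some moment in a run one of red_box, green_box, blue_box may be knocked a few centimetres aside while the robot is not near it.
Once in a run the grip may slacken for a moment while it holds something.
It also fails if it takes over 210 s, if anything falls off the work surface, if the arm or the gripper's body presses on something with over 40 N, if the wrist force passes 120 N, or if a joint passes its speed limit or range.

## Robot

A 6-joint arm with a two-finger parallel gripper is mounted at the origin on a cart in front of the work surface, level with it; the furniture and walls round the work are solid. World frame = base frame: x ahead of the robot, y to its left, z up, the work surface at z = 0. Lengths are in m, angles in rad, forces in N, time in s.
With the tool pointing down it reaches from about 0.425 to 0.95 m from the base axis. Payload 3.5 kg.
Tool frame: the origin (TCP) lies at the very end of the fingers, on their centre line; the grasp point (between the pads) lies 19 mm behind it (ctrl.grip_point_offset is the distance from the TCP to the grasp point, in m); z points along the fingers, y is the line along which they close (so a half turn about z gives the same grasp; the last joint's range is limited). The gripper opens to 85 mm and grips with 20 to 120 N. Pads are 22 mm wide; open, the fingers measure 114 mm over their backs; the gripper's body (76 mm by 85 mm) begins 54 mm behind the grasp point. The pads swing forward as they close: fully open they stand 13 mm farther back than shut.
Start: joints at [1.132, 0.286, 1.577, -0, 1.279, -0.15], TCP at [0.192, 0.647, 0.231] pointing down, gripper open.
Joint ranges: [-2.77, 2.77], [-0.9, 2.22], [0.21, 2.48], [-1.53, 4.67], [0.24, 2.81], [-2.84, 2.84]. Speed limits (rad/s): [2.79, 2.79, 3.14, 3.14, 3.14, 3.14].

## Interface

Orientations are given as a unit quaternion [x, y, z, w].
In Python, from plant import ctrl gives the robot as it stands. The module is installed in compiled form; this text tells all that it offers.
- The arm moves only by the shell command python3 -m pendant 'ROWS' [OPENING] [FORCE]. ROWS is JSON, a list of rows, each an object of numbers: "dx", "dy", "dz": the shift along the tool's x, y, z in cm; "twist": the turn about the tool's z in degrees. A call has 1 to 10 rows; each row is the pose to reach, as a shift and turn from the pose commanded when the call began, along the tool's axes at that moment; what a row does not reach only later rows make up. A row lasts 1/8 s, in which the tool goes at most 62.5 mm and 10.7 degrees, less where a joint would pass 70% of its speed; a pose out of reach is approached as far as the arm can. A call with a gripper value outside its range is refused whole. OPENING is the opening in per cent of the stroke, from 0 (shut) to 100 (fully open), set as the call begins (- or left out, the last holds). The fingers move at their own pace and stop on an object; FORCE is the grip in N (left out, the last holds). Time passes only in rows, so rows that repeat a pose let the fingers close. It gives the time, the measured TCP pose, the force, the opening and the grip force at its end, in the units of the state.
- ctrl.get_state(): the state, without advancing time (a new reading comes with each control period).
- ctrl.read_camera(name): name is "scene" or "side" or "wrist"; returns a dict with "img" (400x640x3 uint8, red, green, blue), "depth" (400x640 float32, m along the optical axis (not along the pixel's ray), 0 where there is no reading), "camera_matrix" (3x3 intrinsics, pixels), "xyz" and "rotation" of the camera in the world; the wrist camera has in their place "tool_from_camera" (4x4, takes a point from camera to tool coordinates, whose origin is the TCP and whose axes are the flange's). Camera axes: x right, y up, looking along -z (the intrinsics and any distortion apply to the point x, -y, -z); pixel columns grow to the right and rows downward; lengths in m; the calibration is good to about 2 mm. A picture is of the moment at which its call begins: read the wrist's pose just before it.
- ctrl.sign_off(): hands the job in; it is judged then, once.
The state is a dict: "time": time; "qpos": joint angles; "dq": joint speeds; "joint_efforts": joint torques, N m; "eef_pos": TCP position; "tcp_rot": TCP orientation; "contact_force": force on the tool from outside, world axes, zero at the start; "wrist_torque": the same for the moment, N m; "opening": opening from 0.0 (shut) to 1.0 (fully open); "finger_force": force on a finger pad.
Only numpy, scipy, OpenCV 4.12 (cv2) and the standard library are available. Lean on these libraries where they do the work, as an engineer would, in place of code of your own. Each camera call takes 0.05 s, during which the arm holds its last target. There are 200 camera calls.

## Working session

There is one attempt and no reset: what is moved stays moved. The work goes in short steps, Python scripts to look and compute and a shell command to move; the robot and the scene stay as the last step left them, time stands still between calls to the robot, and variables do not carry over. Pictures are saved under pics/ and viewed, at most 14 in all, crops included, and the job is handed in when it is done.

```bash
mkdir -p pics
cat > h.py <<'E'
import numpy as np, cv2
from plant import ctrl
from scipy.spatial.transform import Rotation as R
def cam(n,save=None):
    s=ctrl.get_state(); c=ctrl.read_camera(n)
    if 'tool_from_camera' in c:
        T=np.eye(4);T[:3,:3]=R.from_quat(s['tcp_rot']).as_matrix();T[:3,3]=s['eef_pos'];T=T@c['tool_from_camera']
    else:
        T=np.eye(4);T[:3,:3]=np.array(c['rotation']).reshape(3,3) if np.size(c['rotation'])==9 else R.from_quat(c['rotation']).as_matrix();T[:3,3]=c['xyz']
    c['T']=T
    if save: cv2.imwrite('pics/'+save,c['img'][:,:,::-1])
    return c
def cloud(c):
    K=np.array(c['camera_matrix']);d=c['depth'];v,u=np.mgrid[:400,:640]
    p=np.stack([(u-K[0,2])/K[0,0]*d,-(v-K[1,2])/K[1,1]*d,-d],-1)
    w=p@c['T'][:3,:3].T+c['T'][:3,3]; w[d==0]=np.nan
    return w
def st():
    s=ctrl.get_state();print({k:np.round(s[k],3).tolist() for k in ('time','eef_pos','tcp_rot','contact_force','opening','finger_force','qpos')})
E
python3 - <<'E'
from h import *
st()
for n in('scene','side','wrist'):
    c=cam(n,n+'0.png');np.savez(n+'0.npz',w=cloud(c),img=c['img'],T=c['T'],K=c['camera_matrix']);print(n,c.get('distortion'),c.keys(),np.round(c['T'],3).tolist())
a=np.vstack([cv2.imread('pics/%s0.png'%n) for n in('scene','side')]);cv2.imwrite('pics/a.png',cv2.resize(a,(480,600)))
E
```

```text
{'time': 0.0, 'eef_pos': [0.192, 0.646, 0.23], 'tcp_rot': [0.144, 0.99, -0.001, -0.0], 'contact_force': [0.767, 0.649, -0.377], 'opening': 1.002, 'finger_force': 0.0, 'qpos': [1.132, 0.287, 1.578, -0.0, 1.279, -0.15]}
scene None dict_keys(['img', 'depth', 'camera_matrix', 'xyz', 'rotation', 'T']) [[0.638, 0.444, -0.629, -0.081], [-0.77, 0.347, -0.536, -0.586], [-0.02, 0.826, 0.563, 0.707], [0.0, 0.0, 0.0, 1.0]]
side None dict_keys(['img', 'depth', 'camera_matrix', 'xyz', 'rotation', 'T']) [[0.776, 0.463, -0.429, 0.125], [-0.631, 0.561, -0.536, -0.589], [-0.008, 0.686, 0.727, 0.86], [0.0, 0.0, 0.0, 1.0]]
wrist None dict_keys(['img', 'depth', 'camera_matrix', 'tool_from_camera', 'T']) [[0.285, -0.914, -0.289, 0.118], [0.958, 0.271, 0.089, 0.669], [-0.003, -0.303, 0.953, 0.372], [0.0, 0.0, 0.0, 1.0]]
```

View pics/scene0.png

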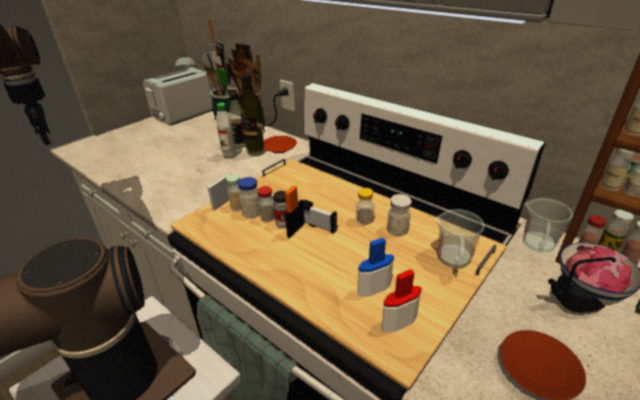

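View pics/side0.png

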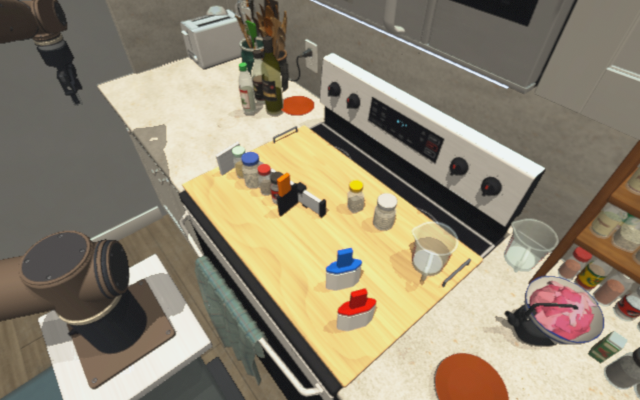

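The scene shows the row, left to right: green (235,190), blue (248,195), red (265,200) and black (283,207) jars, then the panel with its orange tab (291,197). Only the blue box (376,270) and the red box (402,300) are loose. The bystanders are the jars at (365,205) and (399,215) and the jug (457,237).

Run:
```python
from h import *
P=[];C=[]
for n in('scene','side'):
    f=np.load(n+'0.npz');w=f['w'].reshape(-1,3);i=f['img'].reshape(-1,3);P.append(w);C.append(i)
P=np.vstack(P);C=np.vstack(C);hsv=cv2.cvtColor(C[None],cv2.COLOR_RGB2HSV)[0].astype(int)
ok=np.isfinite(P[:,0])&(P[:,2]>.03)&(P[:,2]<.25)&(P[:,0]>.25)&(P[:,0]<.95)&(abs(P[:,1])<.62)
b=np.isfinite(P[:,0])&(abs(P[:,0]-.55)<.1)&(abs(P[:,1])<.1)&(P[:,2]<.03);print('board z',np.median(P[b,2]))
P=P[ok];C=C[ok];hsv=hsv[ok]
# topview: max height with colour
s=1000;im=np.zeros((700,1240,3),np.uint8);o=np.argsort(P[:,2])
u=((.62-P[o,1])*s).astype(int);v=((.95-P[o,0])*s).astype(int)
for a,bb,c in zip(u,v,C[o]): cv2.circle(im,(a,bb),1,c[::-1].tolist(),-1)
im=im[100:600]
for k in range(0,1240,100): cv2.putText(im,'%.2f'%(.62-k/s),(k,10),0,.35,(0,255,255));cv2.line(im,(k,0),(k,499),(60,60,60),1)
for k in range(0,500,100): cv2.putText(im,'%.2f'%(.85-k/s),(0,k),0,.35,(0,255,255));cv2.line(im,(0,k),(1239,k),(60,60,60),1)
cv2.imwrite('pics/top.png',cv2.resize(im[:,200:1000],(800,500)))
```

```text
board z 0.01597240087393159
```

View pics/top.png

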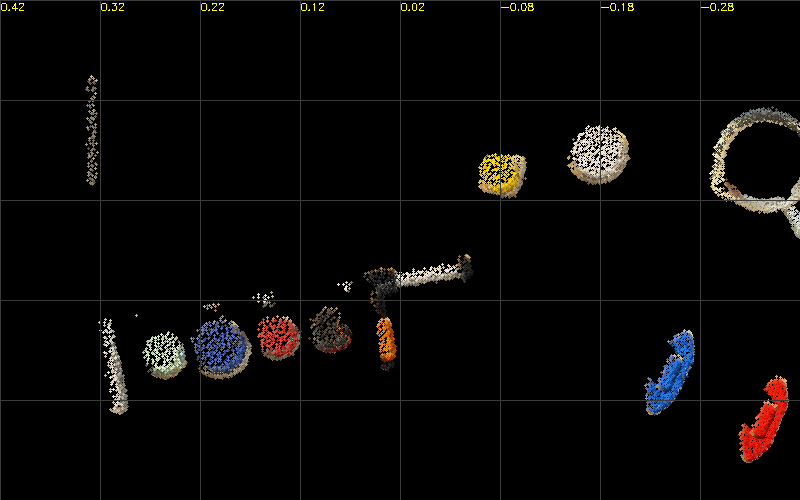

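The top-down map shows the holder turned by about +8°. I'll measure it numerically.

```bash
cat >> h.py <<'E'
def go(x,y,z,psi):
    "shift for TCP target and holder-like yaw psi(deg) of tool y"
    s=ctrl.get_state();M=R.from_quat(s['tcp_rot']).as_matrix()
    d=M.T@(np.array([x,y,z])-s['eef_pos'])*100
    cur=np.degrees(np.arctan2(-M[0,1],M[1,1]));tw=-(psi-cur);tw=(tw+90)%180-90
    print('dx %.2f dy %.2f dz %.2f twist %.2f (cur psi %.2f)'%(*d,tw,cur),'F',np.round(s['contact_force'],1),'t',round(s['time'],2),'pos',np.round(s['eef_pos'],4),'op',round(s['opening'],3),'ff',round(s['finger_force'],1))
E
python3 - <<'E'
from h import *
go(.44,.15,.36,8)
for n in('scene','side'):
    f=np.load(n+'0.npz');w=f['w'];h=cv2.cvtColor(f['img'],cv2.COLOR_RGB2HSV).astype(int)
    x,y,z=w[...,0],w[...,1],w[...,2]
    def blob(nm,m):
        p=w[m]; c=p.mean(0); 
        e,V=np.linalg.eigh(np.cov(p[:,:2].T));a=V[:,1]
        print(n,nm,m.sum(),'mean',np.round(c,4),'mid',np.round((np.percentile(p,2,0)+np.percentile(p,98,0))/2,4),'ax deg',round(np.degrees(np.arctan2(a[1],a[0])),1),'zmax',round(np.percentile(p[:,2],98),4))
    sat=h[...,1]>120
    reg=lambda a,b,c,d:(x>a)&(x<b)&(y>c)&(y<d)
    blob('tab',reg(.45,.56,0,.07)&(z>.115)&sat)
    blob('rail',reg(.55,.6,-.03,.02)&(z>.05))
    blob('wall',reg(.42,.55,.28,.325)&(z>.08))
    for nm,r in dict(green=(.46,.54,.23,.285),blue=(.46,.55,.168,.225),red=(.48,.55,.12,.165),black=(.49,.55,.07,.112)).items():
        blob(nm,reg(*r)&(z>.108))
    blob('bluebox bar',reg(.42,.53,-.29,-.2)&(z>.12)&sat)
    blob('redbox bar',reg(.38,.5,-.38,-.29)&(z>.12)&sat)
    blob('bluebox lid',reg(.42,.53,-.29,-.2)&(abs(z-.1)<.01)&sat)
    blob('redbox lid',reg(.38,.5,-.38,-.29)&(abs(z-.1)<.01)&sat)
E
```

```text
dx -37.91 dy -40.56 dz -12.91 twist -24.55 (cur psi -16.55) F [-0.1 -0.   0.9] t 0.15 pos [0.192  0.6466 0.2302] op 1.002 ff 0.0
scene tab 220 mean [0.5061 0.0312 0.1422] mid [0.5094 0.0332 0.1399] ax deg -177.4 zmax 0.1624
scene rail 159 mean [ 0.5711 -0.0053  0.0662] mid [ 0.5731 -0.005   0.0645] ax deg 99.1 zmax 0.0775
scene wall 173 mean [0.4729 0.3032 0.0932] mid [0.4792 0.3052 0.0913] ax deg -170.3 zmax 0.1021
scene green 125 mean [0.4924 0.2533 0.1184] mid [0.4942 0.2566 0.1162] ax deg -135.6 zmax 0.1229
scene blue 221 mean [0.4988 0.1952 0.1223] mid [0.5009 0.1991 0.1191] ax deg -146.6 zmax 0.127
scene red 115 mean [0.5108 0.1399 0.1149] mid [0.512  0.1412 0.1132] ax deg 50.1 zmax 0.118
scene black 112 mean [0.5172 0.0887 0.1161] mid [0.5208 0.0894 0.114 ] ax deg 45.1 zmax 0.1191
scene bluebox bar 244 mean [ 0.4728 -0.2524  0.1447] mid [ 0.4739 -0.2517  0.1419] ax deg 154.2 zmax 0.1623
scene redbox bar 342 mean [ 0.4255 -0.3455  0.1457] mid [ 0.4279 -0.344   0.1424] ax deg 150.8 zmax 0.1627
scene bluebox lid 262 mean [ 0.4709 -0.2525  0.1035] mid [ 0.475  -0.2507  0.1038] ax 
[... 518 characters left out ...]
lue 217 mean [0.5022 0.1949 0.123 ] mid [0.5034 0.1984 0.1191] ax deg 55.3 zmax 0.1277
side red 118 mean [0.5133 0.1392 0.1153] mid [0.5142 0.1404 0.1139] ax deg 55.2 zmax 0.1191
side black 100 mean [0.5204 0.0902 0.1169] mid [0.5231 0.0902 0.1152] ax deg -154.2 zmax 0.1205
side bluebox bar 207 mean [ 0.4749 -0.2524  0.1471] mid [ 0.4761 -0.2507  0.1432] ax deg 153.9 zmax 0.1641
side redbox bar 256 mean [ 0.4285 -0.3465  0.1486] mid [ 0.4299 -0.3448  0.1422] ax deg 154.1 zmax 0.1638
side bluebox lid 250 mean [ 0.4737 -0.2522  0.1041] mid [ 0.4772 -0.2502  0.1042] ax deg 153.3 zmax 0.1088
side redbox lid 336 mean [ 0.4274 -0.3465  0.1042] mid [ 0.431  -0.3444  0.1041] ax deg 154.6 zmax 0.1078
```

```bash
python3 -m pendant '[{"dx":-3,"dy":-3,"dz":-3,"twist":-3},{"dx":-7,"dy":-7,"dz":-6,"twist":-6},{"dx":-11,"dy":-11,"dz":-9,"twist":-9},{"dx":-15,"dy":-15,"dz":-11,"twist":-12},{"dx":-19,"dy":-19,"dz":-13,"twist":-15},{"dx":-23,"dy":-23,"dz":-13,"twist":-18},{"dx":-27,"dy":-27,"dz":-13,"twist":-21},{"dx":-31,"dy":-31.5,"dz":-13,"twist":-24},{"dx":-35,"dy":-36,"dz":-13,"twist":-26},{"dx":-38,"dy":-40.5,"dz":-13,"twist":-26}]' 100 60
python3 -m pendant '[{"dx":0},{"dx":0}]'
python3 - <<'E'
from h import *
c=cam('wrist','w1.png');np.savez('w1.npz',w=cloud(c),img=c['img'],T=c['T'],K=c['camera_matrix']);st()
E
```

```text
time: 1.4
eef_pos: [0.4416, 0.1486, 0.361]
tcp_rot: [-0.082, 0.997, -0.0, -0.0]
contact_force: [0.0, -0.8, -0.5]
opening: 1.004
finger_force: 0.0
{'time': 1.45, 'eef_pos': [0.443, 0.144, 0.361], 'tcp_rot': [-0.079, 0.997, -0.003, -0.0], 'contact_force': [2.14, -2.034, 0.286], 'opening': 0.998, 'finger_force': 0.0, 'qpos': [0.098, -0.262, 1.899, -0.005, 1.505, -1.632]}$[0]: bad value
```

View pics/w1.png

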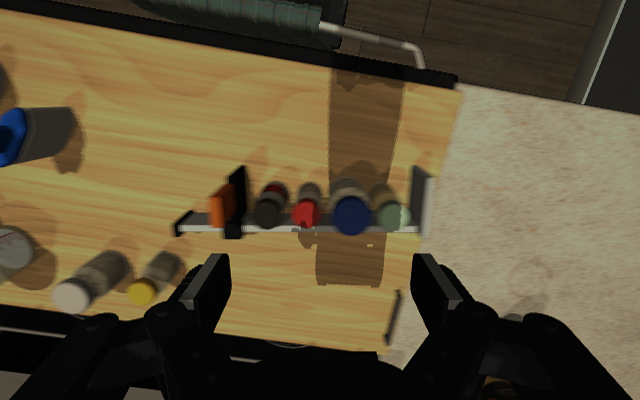

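The wrist view shows the row from above: orange tab (222,205), and the black (268,205), red (306,212), blue (351,210) and green (392,212) lids. The rail runs along y≈228.

```bash
python3 -m pendant '[{"dz":0.0},{"dz":0.0}]'
python3 - <<'E'
from h import *
c=cam('wrist','w2.png');w=cloud(c);hh=cv2.cvtColor(c['img'],cv2.COLOR_RGB2HSV).astype(int);st()
x,y,z=w[...,0],w[...,1],w[...,2]
b=(abs(x-.40)<.05)&(abs(y)<.1);print('board',np.nanmedian(z[b]))
def blob(nm,m):
    p=w[m];c_=p.mean(0);e,V=np.linalg.eigh(np.cov(p[:,:2].T));a=V[:,1]
    r=cv2.minAreaRect((p[:,:2]*1000).astype(np.float32))
    print(nm,m.sum(),'mean',np.round(c_,4),'mid',np.round((np.percentile(p,1,0)+np.percentile(p,99,0))/2,4),'ax',round(np.degrees(np.arctan2(a[1],a[0])),1),'rect',np.round(r[0],1),np.round(r[1],1),round(r[2],1))
reg=lambda a,b,c,d:(x>a)&(x<b)&(y>c)&(y<d)
sat=hh[...,1]>120
blob('tab',reg(.45,.56,0,.07)&(z>.15)&sat)
blob('panel',reg(.45,.56,.02,.07)&(z>.095)&(z<.107))
blob('rail',reg(.5,.61,-.06,.31)&(z>.068)&(z<.082)&~reg(.4,.55,.02,.29))
blob('wall',reg(.42,.56,.27,.33)&(z>.094)&(z<.11))
for nm,r,t in(('green',(.46,.54,.228,.285),.122),('blue',(.46,.56,.165,.225),.126),('red',(.48,.56,.117,.165),.117),('black',(.49,.56,.067,.115),.118)):
    m=reg(*r)&(z>t-.008)&(z<t+.008);blob(nm,m)
E
```

```text
{'time': 1.5, 'eef_pos': [0.442, 0.147, 0.361], 'tcp_rot': [-0.079, 0.997, -0.001, -0.0], 'contact_force': [-0.041, -0.165, -0.629], 'opening': 1.002, 'finger_force': 0.0, 'qpos': [0.103, -0.262, 1.899, -0.002, 1.506, -1.626]}
board 0.017350406961627818
tab 428 mean [0.5084 0.039  0.1591] mid [0.5096 0.0382 0.1566] ax -169.8 rect [510.3  37.8] [39.1 14.3] 8.9
panel 257 mean [0.5207 0.0432 0.0997] mid [0.5198 0.0415 0.101 ] ax -171.3 rect [520.   41.1] [77.  11.6] 10.6
rail 1057 mean [0.5602 0.0822 0.0747] mid [0.5478 0.1316 0.0748] ax 99.6 rect [550.  131.6] [ 29.9 364. ] 11.2
wall 572 mean [0.4812 0.3081 0.0987] mid [0.4828 0.309  0.0979] ax -170.9 rect [482.8 309.5] [90.1 12.5] 9.3
green 707 mean [0.4949 0.2575 0.12  ] mid [0.4952 0.2577 0.1186] ax 93.7 rect [495.4 254.5] [49.  40.1] 78.7
blue 1172 mean [0.5022 0.202  0.1241] mid [0.503  0.2015 0.1227] ax -177.7 rect [503.5 201.3] [47.3 52.1] 89.7
red 652 mean [0.512  0.1448 0.115 ] mid [0.5126 0.1447 0.1135] ax 173.1 rect [513.3 144.5] [39.1 37.5] 9.6
black 711 mean [0.5213 0.0921 0.1161] mid [0.5221 0.0921 0.1147] ax 164.5 rect [522.5  92. ] [40.3 40.2] 11.5$[0]: bad value
```

```bash
python3 -m pendant '[{"dx":-1,"dy":-2,"dz":3},{"dx":-3,"dy":-5,"dz":8}]' 45
python3 - <<'E'
from h import *
go(.510,.038,.20,9.5)
E
```

```text
dx -5.00 dy -11.76 dz 16.10 twist -0.45 (cur psi 9.05) F [-0.  -0.2 -0.6] t 1.5 pos [0.4422 0.1465 0.3608] op 1.002 ff 0.0$[0]: bad value
```

```bash
python3 -m pendant '[{"dx":-1,"dy":-3,"dz":4,"twist":-0.4},{"dx":-3,"dy":-7,"dz":9,"twist":-0.4},{"dx":-5,"dy":-11,"dz":13,"twist":-0.4},{"dx":-5,"dy":-11.8,"dz":16,"twist":-0.4},{"dx":-5,"dy":-11.8,"dz":16,"twist":-0.4},{"dx":-5,"dy":-11.8,"dz":16,"twist":-0.4}]' 45
python3 - <<'E'
from h import *
go(.510,.038,.133,9.5)
c=cam('wrist','w3.png');w=cloud(c);hh=cv2.cvtColor(c['img'],cv2.COLOR_RGB2HSV).astype(int)
x,y,z=w[...,0],w[...,1],w[...,2];m=(x>.45)&(x<.56)&(y>0)&(y<.07)&(z>.15)&(z<.17)&(hh[...,1]>120)
r=cv2.minAreaRect((w[m][:,:2]*1000).astype(np.float32));print(r,m.sum(),np.median(w[m],0))
E
```

```text
time: 2.25
eef_pos: [0.5103, 0.0433, 0.2027]
tcp_rot: [-0.086, 0.996, 0.0, 0.001]
contact_force: [-0.3, -0.4, 0.6]
opening: 0.449
finger_force: 0.0
dx 0.14 dy -0.52 dz 6.97 twist 0.41 (cur psi 9.91) F [-0.3 -0.4  0.6] t 2.25 pos [0.5103 0.0433 0.2027] op 0.449 ff 0.0
((510.52899169921875, 37.397682189941406), (39.387943267822266, 13.647407531738281), 9.933627128601074) 1258 [0.50814487 0.03734157 0.16025596]
```

View pics/w3.png

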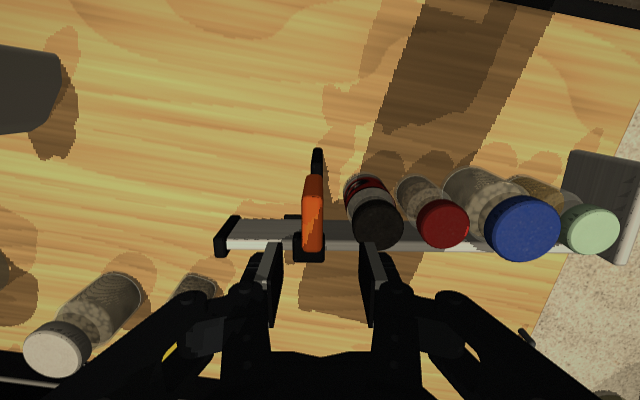

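The tab (313,215) lies between the pads (270 and 375), and its top is clear. Next I descend and grip.

```bash
python3 -m pendant '[{"dx":0,"dy":-0.3,"dz":2,"twist":0},{"dx":0,"dy":-0.6,"dz":5,"twist":0},{"dx":0,"dy":-0.6,"dz":7,"twist":0},{"dx":0,"dy":-0.6,"dz":7,"twist":0},{"dx":0,"dy":-0.6,"dz":7,"twist":0}]' 45;  python3 - <<'E'
from h import *
go(.5105,.0375,.133,9.9)
E
```

```text
time: 2.92
eef_pos: [0.5121, 0.0369, 0.1335]
tcp_rot: [-0.086, 0.996, -0.0, 0.002]
contact_force: [-0.3, -0.2, 0.7]
opening: 0.453
finger_force: 0.0
dx 0.15 dy 0.09 dz 0.05 twist -0.00 (cur psi 9.90) F [-0.3 -0.2  0.7] t 2.92 pos [0.5121 0.0369 0.1335] op 0.453 ff 0.0
```

```bash
python3 -m pendant '[{"dx":0.15,"dy":0,"dz":0.2,"twist":0},{"dx":0.15,"dy":0,"dz":0.2,"twist":0},{"dx":0.15,"dy":0,"dz":0.2,"twist":0},{"dx":0.15,"dy":0,"dz":0.2,"twist":0},{"dx":0.15,"dy":0,"dz":0.2,"twist":0}]' 0 50;  python3 -m pendant '[{"dx":0,"dy":-1,"dz":0,"twist":0},{"dx":0,"dy":-2,"dz":0,"twist":0},{"dx":0,"dy":-3,"dz":0,"twist":0},{"dx":0,"dy":-4,"dz":0,"twist":0},{"dx":0,"dy":-5,"dz":0,"twist":0},{"dx":0,"dy":-6,"dz":0,"twist":0},{"dx":0,"dy":-6.5,"dz":0,"twist":0},{"dx":0,"dy":-6.5,"dz":0,"twist":0}]'
```

```text
time: 3.55
eef_pos: [0.51, 0.0364, 0.1307]
tcp_rot: [-0.085, 0.996, 0.0, 0.001]
contact_force: [-1.8, 1.2, 5.4]
opening: 0.156
finger_force: 49.9
time: 4.55
eef_pos: [0.5205, -0.0286, 0.1307]
tcp_rot: [-0.085, 0.996, -0.0, -0.0]
contact_force: [-4.3, -1.2, 7.7]
opening: 0.153
finger_force: 50.0
```

```bash
python3 -m pendant '[{"dx":0,"dy":-0.5,"dz":0,"twist":0},{"dx":0,"dy":-1,"dz":0,"twist":0},{"dx":0,"dy":-1.3,"dz":0,"twist":0},{"dx":0,"dy":-1.3,"dz":0,"twist":0}]';  python3 -m pendant '[{"dx":0,"dy":-0.3,"dz":0,"twist":0},{"dx":0,"dy":-0.6,"dz":0,"twist":0},{"dx":0,"dy":-0.6,"dz":0,"twist":0}]'
```

```text
time: 5.05
eef_pos: [0.5225, -0.041, 0.1307]
tcp_rot: [-0.085, 0.996, -0.0, -0.001]
contact_force: [-4.7, 0.2, 7.7]
opening: 0.157
finger_force: 50.1
time: 5.42
eef_pos: [0.5234, -0.0462, 0.1307]
tcp_rot: [-0.085, 0.996, 0.001, -0.001]
contact_force: [-6.1, 2.3, 9.0]
opening: 0.156
finger_force: 50.2
```

```bash
python3 -m pendant '[{"dx":0,"dy":-0.3,"dz":0,"twist":0},{"dx":0,"dy":-0.6,"dz":0,"twist":0},{"dx":0,"dy":-0.6,"dz":0,"twist":0}]';python3 -m pendant '[{"dx":0,"dy":-0.2,"dz":0,"twist":0},{"dx":0,"dy":-0.4,"dz":0,"twist":0},{"dx":0,"dy":-0.4,"dz":0,"twist":0}]'
```

```text
time: 5.8
eef_pos: [0.5234, -0.0464, 0.1306]
tcp_rot: [-0.085, 0.996, 0.007, -0.002]
contact_force: [-8.9, 22.0, 14.3]
opening: 0.152
finger_force: 52.4
time: 6.18
eef_pos: [0.5234, -0.0466, 0.1306]
tcp_rot: [-0.085, 0.996, 0.011, -0.002]
contact_force: [-9.6, 33.8, 16.3]
opening: 0.156
finger_force: 56.9
```

```bash
python3 -m pendant '[{"dx":0,"dy":0.5,"dz":0,"twist":0},{"dx":0,"dy":0.9,"dz":0,"twist":0},{"dx":0,"dy":0.9,"dz":0,"twist":0}]'; python3 -m pendant '[{"dx":0,"dy":0,"dz":0,"twist":0},{"dx":0,"dy":0,"dz":0,"twist":0},{"dx":0,"dy":0,"dz":0,"twist":0},{"dx":0,"dy":0,"dz":-3,"twist":0},{"dx":0,"dy":0,"dz":-7,"twist":0},{"dx":2,"dy":0,"dz":-12,"twist":0},{"dx":4,"dy":0,"dz":-15,"twist":0},{"dx":5,"dy":0,"dz":-15,"twist":0},{"dx":5,"dy":0,"dz":-15,"twist":0}]' 45
python3 - <<'E'
from h import *
go(.46,-.25,.27,-26.5)
c=cam('wrist','w4.png');w=cloud(c);np.savez('w4.npz',w=w,img=c['img'])
E
```

```text
time: 6.55
eef_pos: [0.5234, -0.0463, 0.1307]
tcp_rot: [-0.086, 0.996, 0.001, -0.001]
contact_force: [-6.8, 4.2, 8.9]
opening: 0.158
finger_force: 50.5
time: 7.68
eef_pos: [0.4739, -0.056, 0.2779]
tcp_rot: [-0.086, 0.996, 0.0, -0.001]
contact_force: [0.1, 0.2, 0.3]
opening: 0.453
finger_force: 0.0
dx 4.67 dy -18.88 dz 0.78 twist 36.32 (cur psi 9.82) F [0.1 0.2 0.3] t 7.67 pos [ 0.4739 -0.056   0.2779] op 0.453 ff 0.0
```

View pics/w4.png

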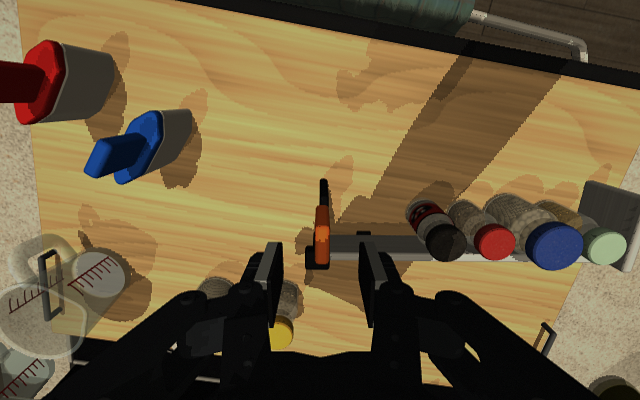

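The panel is at its stop with its tab at (322,235), and the jars are undisturbed. The red box (75,85) goes first, so I move over it.

```bash
python3 - <<'E'
from h import *
go(.428,-.3445,.25,-26.5)
E
python3 -m pendant '[{"dx":1,"dy":-4,"dz":0,"twist":5},{"dx":3,"dy":-9,"dz":0,"twist":13},{"dx":5,"dy":-15,"dz":0,"twist":22},{"dx":7,"dy":-21,"dz":0.5,"twist":31},{"dx":9,"dy":-26,"dz":2,"twist":36.3},{"dx":9.5,"dy":-27.7,"dz":3,"twist":36.3},{"dx":9.5,"dy":-27.7,"dz":3,"twist":36.3},{"dx":9.5,"dy":-27.7,"dz":3,"twist":36.3}]' 45
cat > bar.py <<'E'
import sys
from h import *
def bar(c,h0,h1,lo=.15,hi=.17,box=None):
    w=cloud(c);hh=cv2.cvtColor(c['img'],cv2.COLOR_RGB2HSV).astype(int);z=w[...,2]
    H=hh[...,0];hm=((H>=h0)&(H<=h1)) if h0<h1 else ((H>=h0)|(H<=h1))
    m=(z>lo)&(z<hi)&(hh[...,1]>120)&hm
    n,l,s,_=cv2.connectedComponentsWithStats(m.astype(np.uint8));
    for i in range(1,n):
        if s[i,4]>150: print(np.round(cv2.minAreaRect((w[l==i][:,:2]*1000).astype(np.float32))[0],1),[np.round(q,1) for q in cv2.minAreaRect((w[l==i][:,:2]*1000).astype(np.float32))[1:]],s[i,4],'z',np.median(w[l==i][:,2]))
E
python3 - <<'E'
from bar import *
go(.428,-.3445,.131,-26.5)
c=cam('wrist','w5.png');bar(c,170,5);print('blue');bar(c,100,130)
E
```

```text
dx 9.45 dy -27.65 dz 2.72 twist 36.33 (cur psi 9.83) F [ 0.6  0.6 -0.5] t 7.72 pos [ 0.474  -0.0559  0.2773] op 0.452 ff 0.0
time: 8.72
eef_pos: [0.429, -0.3439, 0.249]
tcp_rot: [0.228, 0.974, 0.001, -0.0]
contact_force: [-0.7, 0.2, 0.8]
opening: 0.448
finger_force: 0.0
dx 0.05 dy -0.11 dz 11.80 twist 0.15 (cur psi -26.35) F [-0.7  0.2  0.8] t 8.72 pos [ 0.429  -0.3439  0.249 ] op 0.448 ff 0.0
[ 430.6 -341.7] [array([13.9, 35.8]), np.float64(66.8)] 766 z 0.160381960182855
blue
[ 477.2 -247.9] [array([13.7, 35.6]), np.float64(66.2)] 905 z 0.16002391723528733
```

View pics/w5.png

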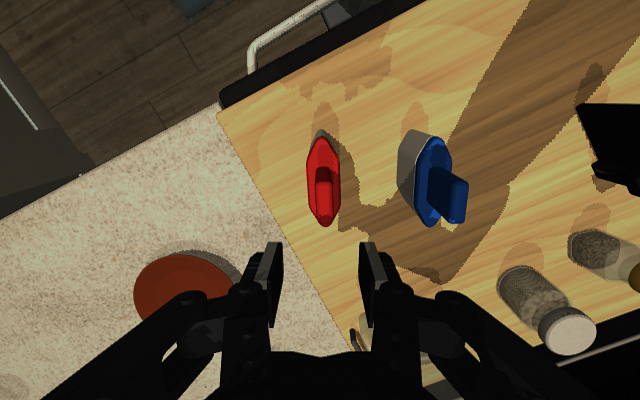

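The red bar (324,185) lies between the fingers and the blue box is clear. Descend and grip.

```bash
python3 -m pendant '[{"dx":-0.05,"dy":0.25,"dz":3,"twist":-2.3},{"dx":-0.05,"dy":0.25,"dz":7,"twist":-2.3},{"dx":-0.05,"dy":0.25,"dz":11,"twist":-2.3},{"dx":-0.05,"dy":0.25,"dz":11.8,"twist":-2.3},{"dx":-0.05,"dy":0.25,"dz":11.8,"twist":-2.3},{"dx":-0.05,"dy":0.25,"dz":11.8,"twist":-2.3}]'; python3 -m pendant '[{"dx":0,"dy":0,"dz":0,"twist":0},{"dx":0,"dy":0,"dz":0,"twist":0},{"dx":0,"dy":0,"dz":0,"twist":0},{"dx":0,"dy":0,"dz":0,"twist":0},{"dx":0,"dy":0,"dz":0,"twist":0}]' 0 80
python3 - <<'E'
from h import *
go(.43,-.3417,.131,-24)
E
```

```text
time: 9.52
eef_pos: [0.4313, -0.3441, 0.1338]
tcp_rot: [0.209, 0.978, -0.001, 0.002]
contact_force: [0.2, -0.6, -0.6]
opening: 0.447
finger_force: 0.0
time: 10.15
eef_pos: [0.4309, -0.3439, 0.133]
tcp_rot: [0.209, 0.978, -0.001, 0.001]
contact_force: [0.8, 1.4, 5.6]
opening: 0.151
finger_force: 79.7
dx 0.17 dy 0.16 dz 0.20 twist -0.16 (cur psi -24.16) F [0.8 1.4 5.6] t 10.15 pos [ 0.4309 -0.3439  0.133 ] op 0.151 ff 79.7
```

```bash
python3 -m pendant '[{"dx":0,"dy":0,"dz":-0.8,"twist":0},{"dx":1,"dy":0,"dz":-1.5,"twist":0},{"dx":4,"dy":0.5,"dz":-1.5,"twist":0},{"dx":7.3,"dy":1.5,"dz":-1.5,"twist":0},{"dx":8.7,"dy":5,"dz":-1.5,"twist":0},{"dx":10.1,"dy":9,"dz":-1.5,"twist":0},{"dx":10.2,"dy":13,"dz":-1.5,"twist":0},{"dx":10.3,"dy":16.6,"dz":-1.5,"twist":0},{"dx":10.3,"dy":16.6,"dz":-1.5,"twist":0}]'
python3 - <<'E'
from h import *
go(.432,-.05,.148,0)
go(.432,.05,.148,9.2)
E
```

```text
time: 11.28
eef_pos: [0.4034, -0.1477, 0.1459]
tcp_rot: [0.207, 0.978, 0.0, -0.001]
contact_force: [0.0, -0.5, -1.3]
opening: 0.147
finger_force: 78.9
dx 1.35 dy 10.09 dz -0.20 twist -23.94 (cur psi -23.94) F [ 0.  -0.5 -1.3] t 11.28 pos [ 0.4034 -0.1477  0.1459] op 0.147 ff 78.9
dx 5.41 dy 19.23 dz -0.20 twist -33.14 (cur psi -23.94) F [ 0.  -0.5 -1.3] t 11.28 pos [ 0.4034 -0.1477  0.1459] op 0.147 ff 78.9
```

```bash
python3 -m pendant '[{"dx":0.4,"dy":3.3,"dz":0,"twist":-6},{"dx":0.9,"dy":6.7,"dz":0,"twist":-14},{"dx":1.4,"dy":10,"dz":0,"twist":-22},{"dx":2.7,"dy":13,"dz":0,"twist":-30},{"dx":4,"dy":16,"dz":0,"twist":-33.1},{"dx":5.4,"dy":19.2,"dz":0,"twist":-33.1},{"dx":5.4,"dy":19.2,"dz":0,"twist":-33.1}]'
python3 - <<'E'
from bar import *
go(.430,.102,.135,9.2)
for n in('scene','side'):
    c=cam(n,n+'6.png')
    w=cloud(c);x,y,z=w[...,0],w[...,1],w[...,2];np.savez(n+'6.npz',w=w,img=c['img'],T=c['T'],K=c['camera_matrix'])
    bar(c,170,5,.15,.2)
a=cv2.imread('pics/side6.png')[110:290,170:410];b=cv2.imread('pics/scene6.png')[130:310,160:400]
cv2.imwrite('pics/s6.png',np.hstack([cv2.resize(k,(400,300),interpolation=2) for k in(a,b)]))
E
```

```text
time: 12.15
eef_pos: [0.4326, 0.0483, 0.1461]
tcp_rot: [-0.079, 0.997, -0.0, -0.0]
contact_force: [0.6, -0.4, -1.8]
opening: 0.15
finger_force: 79.1
dx -0.60 dy 5.35 dz 1.10 twist -0.10 (cur psi 9.10) F [ 0.6 -0.4 -1.8] t 12.15 pos [0.4326 0.0483 0.1461] op 0.15 ff 79.1
```

View pics/s6.png

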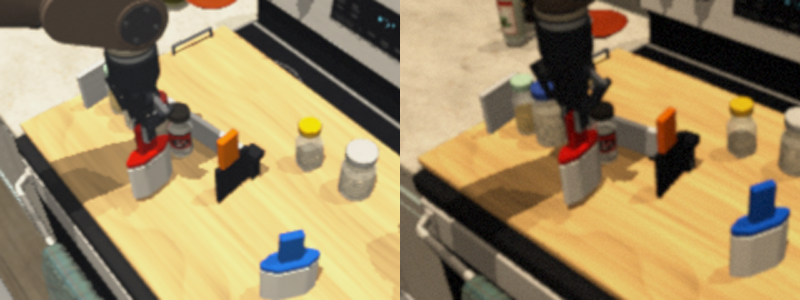

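The box hangs upright in the grip in front of the row, and the blue box is still in place. I'll re-measure the jar lids from the earlier close wrist frame.

```bash
cat > jars.py <<'E'
from h import *
PS=np.radians(9.3);Rh=np.array([[np.cos(PS),np.sin(PS)],[-np.sin(PS),np.cos(PS)]])
J=dict(green=(.252,.052+.07),blue=(.195,.126),red=(.14,.117),black=(.09,.118))
def jar(w,T,name,p0,top,r,rad=.03):
    # points of lid top plane -> circle centre in rotated frame
    m=(abs(w[...,2]-top)<.004)&(np.hypot(w[...,0]-p0[0],w[...,1]-p0[1])<rad)
    p=(w[m][:,:2]*1000).astype(np.float32)
    if len(p)<20: print(name,'none');return
    c,rr=cv2.minEnclosingCircle(p);c=np.array(c);md=np.median(p,0)
    print(name,len(p),'circ',np.round(c,1),'r',round(rr,1),'med',np.round(md,1),'XY',np.round(Rh@c,1),'XYmed',np.round(Rh@md,1))
E
python3 - <<'E'
from jars import *
f=np.load('w4.npz');w=f['w']
for n,p,t in(('green',(.495,.257),.122),('blue',(.503,.2015),.126),('red',(.512,.1446),.117),('black',(.522,.092),.118)):
    jar(w,None,n,p,t-.001,.02,.028)
# rail: points z .07-.08 between panel & black jar
x,y,z=w[...,0],w[...,1],w[...,2];m=(z>.068)&(z<.084)&(x>.53)&(x<.6)&(y>-.03)&(y<.06)
p=(w[m][:,:2]*1000)@Rh.T;print('rail X',np.percentile(p[:,0],[2,10,50,90,98]).round(1),m.sum())
print('tcp XY',Rh@np.array([432.6,48.3]))
E
```

```text
green 1034 circ [496.  257.8] r 20.1 med [495.2 256.5] XY [531.1 174.3] XYmed [530.2 173.1]
blue 1799 circ [504.  202.7] r 26.8 med [502.5 201.3] XY [530.1 118.6] XYmed [528.4 117.4]
red 949 circ [513.4 143.8] r 19.8 med [512.3 143.4] XY [529.9  59. ] XYmed [528.8  58.8]
black 1016 circ [523.1  91.6] r 20.6 med [522.   90.6] XY [531.    5.8] XYmed [529.8   5.1]
rail X [560.8 561.3 564.3 570.3 571.8] 420
tcp XY [434.71924748 -22.24468191]
```

```bash
python3 -m pendant '[{"dx":0,"dy":2,"dz":0,"twist":-0.2},{"dx":0,"dy":4,"dz":0.4,"twist":-0.2},{"dx":0,"dy":5,"dz":0.9,"twist":-0.2},{"dx":0,"dy":5,"dz":1.1,"twist":-0.2},{"dx":0,"dy":5,"dz":1.1,"twist":-0.2}]'
python3 - <<'E'
from jars import *
t=Rh.T@np.array([470,28]);go(*(t/1000),.135,9.3)
s=ctrl.get_state();print(Rh@s['eef_pos'][:2])
E
```

```text
time: 12.88
eef_pos: [0.4255, 0.0963, 0.1351]
tcp_rot: [-0.079, 0.997, -0.0, -0.0]
contact_force: [-0.6, 1.1, -0.4]
opening: 0.152
finger_force: 79.1
dx -3.46 dy 0.18 dz 0.01 twist -0.18 (cur psi 9.12) F [-0.6  1.1 -0.4] t 12.88 pos [0.4255 0.0963 0.1351] op 0.152 ff 79.1
[0.43543656 0.02631457]
```

```bash
python3 -m pendant '[{"dx":-1,"dy":0.15,"dz":0,"twist":-0.2},{"dx":-2,"dy":0.2,"dz":0,"twist":-0.2},{"dx":-3,"dy":0.2,"dz":0,"twist":-0.2},{"dx":-3.5,"dy":0.2,"dz":0,"twist":-0.2},{"dx":-4,"dy":0.2,"dz":0,"twist":-0.2},{"dx":-4.5,"dy":0.2,"dz":0,"twist":-0.2},{"dx":-5,"dy":0.2,"dz":0,"twist":-0.2},{"dx":-5.5,"dy":0.2,"dz":0,"twist":-0.2},{"dx":-6,"dy":0.2,"dz":0,"twist":-0.2}]'
python3 - <<'E'
from jars import *
t=Rh.T@np.array([516,28]);go(*(t/1000),.135,9.3)
s=ctrl.get_state();print(Rh@s['eef_pos'][:2])
E
```

```text
time: 14.0
eef_pos: [0.4845, 0.1085, 0.1353]
tcp_rot: [-0.082, 0.997, -0.0, -0.0]
contact_force: [0.1, -0.3, -1.6]
opening: 0.147
finger_force: 79.0
dx -2.04 dy -0.08 dz 0.03 twist 0.06 (cur psi 9.36) F [ 0.1 -0.3 -1.6] t 14.0 pos [0.4845 0.1085 0.1353] op 0.147 ff 79.0
[0.49563441 0.02880091]
```

```bash
python3 -m pendant '[{"dx":-0.5,"dy":-0.05,"dz":0,"twist":0},{"dx":-1,"dy":-0.05,"dz":0,"twist":0},{"dx":-1.5,"dy":-0.05,"dz":0,"twist":0},{"dx":-1.8,"dy":-0.05,"dz":0,"twist":0},{"dx":-1.8,"dy":-0.05,"dz":0,"twist":0}]'
python3 -m pendant '[{"dx":-0.1,"dy":0,"dz":0,"twist":0},{"dx":-0.3,"dy":0,"dz":0,"twist":0},{"dx":-0.3,"dy":0,"dz":0,"twist":0}]'
python3 -m pendant '[{"dx":-0.1,"dy":0,"dz":0,"twist":0},{"dx":-0.3,"dy":0,"dz":0,"twist":0},{"dx":-0.3,"dy":0,"dz":0,"twist":0}]'
```

```text
time: 14.62
eef_pos: [0.5026, 0.1111, 0.1355]
tcp_rot: [-0.082, 0.997, 0.0, 0.0]
contact_force: [0.3, 0.1, -0.7]
opening: 0.147
finger_force: 79.0
time: 15.0
eef_pos: [0.5053, 0.1115, 0.1354]
tcp_rot: [-0.081, 0.997, 0.0, 0.0]
contact_force: [-1.3, 0.2, -1.4]
opening: 0.148
finger_force: 79.0
time: 15.38
eef_pos: [0.5069, 0.1118, 0.1347]
tcp_rot: [-0.082, 0.997, -0.0, -0.002]
contact_force: [-4.6, -1.6, -0.9]
opening: 0.145
finger_force: 79.1
```

```bash
python3 -m pendant '[{"dx":-0.1,"dy":0,"dz":0,"twist":0},{"dx":-0.2,"dy":0,"dz":0,"twist":0},{"dx":-0.2,"dy":0,"dz":0,"twist":0}]'; python3 -m pendant '[{"dx":0,"dy":0,"dz":0.1,"twist":0},{"dx":0,"dy":0,"dz":0.25,"twist":0},{"dx":0,"dy":0,"dz":0.25,"twist":0}]'
```

```text
time: 15.75
eef_pos: [0.5074, 0.112, 0.1341]
tcp_rot: [-0.082, 0.997, -0.0, -0.004]
contact_force: [-6.6, -1.6, -0.1]
opening: 0.15
finger_force: 79.3
time: 16.12
eef_pos: [0.5075, 0.1121, 0.1333]
tcp_rot: [-0.082, 0.997, -0.0, -0.004]
contact_force: [-11.8, -3.1, 8.0]
opening: 0.148
finger_force: 80.6
```

```bash
python3 -m pendant '[{"dx":0.1,"dy":0,"dz":-0.1,"twist":0},{"dx":0.1,"dy":0,"dz":-0.1,"twist":0}]'; python3 -m pendant '[{"dx":0,"dy":0,"dz":0,"twist":0},{"dx":0,"dy":0,"dz":0,"twist":0},{"dx":0,"dy":0,"dz":0,"twist":0},{"dx":0,"dy":0,"dz":-3,"twist":0},{"dx":0,"dy":0,"dz":-6,"twist":0},{"dx":0,"dy":0,"dz":-9,"twist":0},{"dx":2,"dy":0,"dz":-11,"twist":0},{"dx":4,"dy":0,"dz":-12,"twist":0},{"dx":4,"dy":0,"dz":-12,"twist":0},{"dx":4,"dy":0,"dz":-12,"twist":0}]' 40
cat > look.py <<'E'
from bar import *; from jars import *
def look(tag,tops):
    c=cam('wrist',tag+'.png');w=cloud(c);np.savez(tag+'.npz',w=w,img=c['img'])
    z=w[...,2];p=np.nan_to_num(w[...,:2])*1000@Rh.T
    hh=cv2.cvtColor(c['img'],cv2.COLOR_RGB2HSV).astype(int)
    for h0,h1,n in((170,5,'red'),(100,130,'blue')):
        H=hh[...,0];hm=((H>=h0)&(H<=h1)) if h0<h1 else ((H>=h0)|(H<=h1))
        for a,b,k in((.152,.172,'bar'),(.098,.112,'lid')):
            m=(z>a)&(z<b)&hm&(hh[...,1]>110)
            if m.sum()>100:
                q=p[m].astype(np.float32)
                n_,l,s,_=cv2.connectedComponentsWithStats(m.astype(np.uint8));i=1+np.argmax(s[1:,4]);q=p[l==i].astype(np.float32)
                r=cv2.minAreaRect(q);print(n,k,'XY',np.round(r[0],1),np.round(r[1],1),'ang',round(r[2],1),s[i,4])
    for n,g,t in tops:
        g=Rh.T@np.array(g);jar(w,None,n,g/1000,t-.001,0,.026)
    go(.43,.1,.25,9.3)
E
python3 - <<'E'
from look import *
look('w7',[('green',(530,174),.122),('blue',(530,118),.126),('red',(532,64),.117),('black',(532,-10),.118)])
E
```

```text
time: 16.38
eef_pos: [0.5071, 0.112, 0.1333]
tcp_rot: [-0.082, 0.997, -0.0, -0.003]
contact_force: [-6.3, -0.4, 1.8]
opening: 0.147
finger_force: 79.3
time: 17.62
eef_pos: [0.47, 0.1057, 0.2536]
tcp_rot: [-0.081, 0.997, 0.0, 0.0]
contact_force: [-0.4, 1.1, -0.5]
opening: 0.397
finger_force: 0.0
red bar XY [515.   28.8] [35.8 13.4] ang 0.3 659
red lid XY [511.1  29.4] [31.4 81. ] ang 89.3 1340
green 1230 circ [495.3 258.1] r 20.3 med [494.9 257.3] XY [530.5 174.7] XYmed [530. 174.]
blue 2098 circ [504.  202.2] r 25.9 med [502.4 201.9] XY [530.  118.1] XYmed [528.5 118.1]
red 896 circ [517.8 151.4] r 19.8 med [513.6 148.3] XY [535.5  65.8] XYmed [530.8  63.3]
black 877 circ [533.7  77.1] r 20.5 med [528.2  80. ] XY [539.1 -10.1] XYmed [534.2  -6.4]
dx 4.04 dy 0.09 dz 0.33 twist 0.05 (cur psi 9.35) F [-0.  -0.6 -0.4] t 17.68 pos [0.47   0.1057 0.2533] op 0.399 ff 0.0
```

View pics/w7.png

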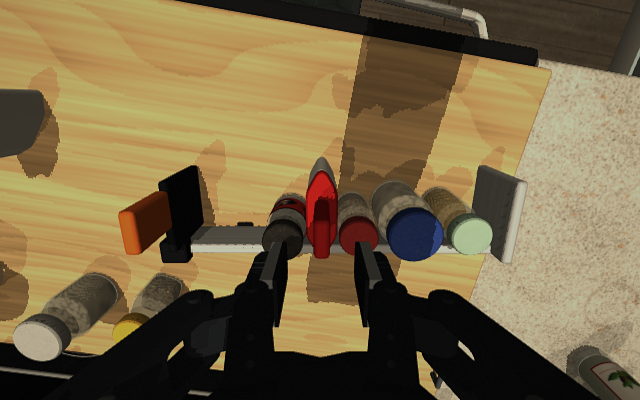

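The red box (321,210) stands square and home at the rail, and all jars are upright. I regrip it and shift it 9 mm to the right, which leaves slack for the blue box in the green-blue gap.

```bash
python3 -m pendant '[{"dx":-2,"dy":0,"dz":1,"twist":0},{"dx":-3.8,"dy":0,"dz":3,"twist":0},{"dx":-3.8,"dy":0,"dz":7,"twist":0},{"dx":-3.8,"dy":0,"dz":10,"twist":0},{"dx":-3.8,"dy":0,"dz":12,"twist":0},{"dx":-3.8,"dy":0,"dz":12,"twist":0},{"dx":-3.8,"dy":0,"dz":12,"twist":0}]' 40;  python3 -m pendant '[{"dx":0,"dy":0,"dz":0,"twist":0},{"dx":0,"dy":0,"dz":0,"twist":0},{"dx":0,"dy":0,"dz":0,"twist":0},{"dx":0,"dy":0,"dz":0,"twist":0}]' 0 80
python3 -m pendant '[{"dx":0,"dy":0,"dz":-0.2,"twist":0},{"dx":-0.05,"dy":-0.3,"dz":-0.25,"twist":0},{"dx":-0.1,"dy":-0.6,"dz":-0.25,"twist":0},{"dx":-0.2,"dy":-0.9,"dz":-0.25,"twist":0},{"dx":-0.2,"dy":-0.9,"dz":-0.25,"twist":0},{"dx":-0.3,"dy":-0.9,"dz":0,"twist":0},{"dx":-0.3,"dy":-0.9,"dz":0.1,"twist":0},{"dx":-0.3,"dy":-0.9,"dz":0.1,"twist":0}]'
```

```text
time: 18.55
eef_pos: [0.5079, 0.1118, 0.1343]
tcp_rot: [-0.082, 0.997, -0.0, 0.0]
contact_force: [-0.5, -0.1, 0.3]
opening: 0.398
finger_force: 0.0
time: 19.05
eef_pos: [0.5082, 0.1121, 0.1353]
tcp_rot: [-0.081, 0.997, 0.0, 0.001]
contact_force: [-0.3, 1.2, 6.6]
opening: 0.153
finger_force: 79.1
time: 20.05
eef_pos: [0.511, 0.1031, 0.1353]
tcp_rot: [-0.082, 0.997, -0.001, -0.002]
contact_force: [-7.7, -1.8, 12.1]
opening: 0.153
finger_force: 80.2
```

```bash
python3 -m pendant '[{"dx":0.1,"dy":0,"dz":-0.15,"twist":0},{"dx":0.1,"dy":0,"dz":-0.15,"twist":0}]'; python3 -m pendant '[{"dx":0,"dy":0,"dz":0,"twist":0},{"dx":0,"dy":0,"dz":0,"twist":0},{"dx":0,"dy":0,"dz":0,"twist":0},{"dx":0,"dy":0,"dz":-3,"twist":0},{"dx":0,"dy":0,"dz":-6,"twist":0},{"dx":0,"dy":0,"dz":-9,"twist":0},{"dx":2,"dy":0,"dz":-11,"twist":0},{"dx":4,"dy":0,"dz":-12,"twist":0},{"dx":4,"dy":0,"dz":-12,"twist":0},{"dx":4,"dy":0,"dz":-12,"twist":0}]' 40
python3 - <<'E'
from look import *
look('w8',[('green',(530,174),.122),('blue',(530,118),.126),('red',(532,64),.117),('black',(532,-18),.118)])
go(.447,-.257,.25,-24)
E
```

```text
time: 20.3
eef_pos: [0.5107, 0.1032, 0.1353]
tcp_rot: [-0.082, 0.997, -0.0, 0.0]
contact_force: [-3.7, -1.9, 6.3]
opening: 0.144
finger_force: 79.3
time: 21.55
eef_pos: [0.4713, 0.0968, 0.2538]
tcp_rot: [-0.081, 0.997, 0.0, -0.0]
contact_force: [0.5, -0.0, 0.1]
opening: 0.402
finger_force: 0.0
red bar XY [515.3  19.8] [13.6 34.9] ang 89.8 662
red lid XY [511.5  19.2] [79.8 31.5] ang 1.0 1328
green 1227 circ [495.9 258.2] r 20.3 med [495.1 257.3] XY [531.1 174.6] XYmed [530.1 173.9]
blue 2098 circ [503.8 202.3] r 25.9 med [502.6 201.9] XY [529.9 118.2] XYmed [528.6 118. ]
red 857 circ [517.6 151.4] r 19.8 med [513.1 151. ] XY [535.2  65.7] XYmed [530.8  66.1]
black 869 circ [535.6  67.1] r 20.6 med [529.7  68.8] XY [539.4 -20.3] XYmed [533.8 -17.7]
dx 4.02 dy 0.99 dz 0.36 twist 0.04 (cur psi 9.34) F [0.4 0.9 0.1] t 21.6 pos [0.4713 0.0968 0.2536] op 0.404 ff 0.0
dx 8.14 dy -34.51 dz 0.36 twist 33.34 (cur psi 9.34) F [0.4 0.9 0.1] t 21.6 pos [0.4713 0.0968 0.2536] op 0.404 ff 0.0
```

```bash
python3 -m pendant '[{"dx":1,"dy":-3,"dz":0,"twist":3},{"dx":2,"dy":-8,"dz":0,"twist":8},{"dx":3,"dy":-14,"dz":0,"twist":14},{"dx":4,"dy":-20,"dz":0,"twist":21},{"dx":5,"dy":-26,"dz":0,"twist":28},{"dx":5,"dy":-31,"dz":0,"twist":33.3},{"dx":5,"dy":-34,"dz":0.3,"twist":33.3},{"dx":5,"dy":-34.1,"dz":0.3,"twist":33.3},{"dx":5,"dy":-34.1,"dz":0.3,"twist":33.3}]' 45
python3 - <<'E'
from bar import *
go(.4772,-.2479,.133,-24)
c=cam('wrist','w9.png');bar(c,100,130)
E
```

```text
time: 22.72
eef_pos: [0.4772, -0.2473, 0.2505]
tcp_rot: [0.207, 0.978, 0.001, -0.001]
contact_force: [-0.0, -0.3, -0.1]
opening: 0.449
finger_force: 0.0
dx -0.05 dy -0.06 dz 11.75 twist 0.06 (cur psi -23.94) F [-0.  -0.3 -0.1] t 22.73 pos [ 0.4772 -0.2473  0.2505] op 0.449 ff 0.0
[ 477.7 -246.7] [array([13.7, 35.5]), np.float64(66.0)] 749 z 0.16041469019928606
```

```bash
python3 -m pendant '[{"dx":-0.05,"dy":0.05,"dz":3,"twist":0},{"dx":-0.05,"dy":0.05,"dz":7,"twist":0},{"dx":-0.05,"dy":0.05,"dz":11,"twist":0},{"dx":-0.05,"dy":0.05,"dz":11.8,"twist":0},{"dx":-0.05,"dy":0.05,"dz":11.8,"twist":0},{"dx":-0.05,"dy":0.05,"dz":11.8,"twist":0}]'; python3 -m pendant '[{"dx":0,"dy":0,"dz":0,"twist":0},{"dx":0,"dy":0,"dz":0,"twist":0},{"dx":0,"dy":0,"dz":0,"twist":0},{"dx":0,"dy":0,"dz":0,"twist":0},{"dx":0,"dy":0,"dz":0,"twist":0}]' 0 80
python3 - <<'E'
from h import *
go(.42,-.20,.145,-24);go(.415,-.12,.145,-24);go(.432,-.02,.145,-5);go(.429,.08,.145,9.3)
E
```

```text
time: 23.52
eef_pos: [0.4791, -0.2482, 0.1357]
tcp_rot: [0.207, 0.978, -0.001, 0.002]
contact_force: [0.7, -0.3, -0.8]
opening: 0.446
finger_force: 0.0
time: 24.15
eef_pos: [0.4788, -0.2482, 0.1351]
tcp_rot: [0.208, 0.978, -0.0, 0.001]
contact_force: [-0.7, 0.5, 6.1]
opening: 0.147
finger_force: 80.4
dx 7.33 dy 2.01 dz -1.01 twist 0.04 (cur psi -23.96) F [-0.7  0.5  6.1] t 24.15 pos [ 0.4788 -0.2482  0.1351] op 0.147 ff 80.4
dx 11.04 dy 9.12 dz -1.03 twist 0.04 (cur psi -23.96) F [-0.7  0.5  6.1] t 24.15 pos [ 0.4788 -0.2482  0.1351] op 0.147 ff 80.4
dx 13.54 dy 18.95 dz -1.04 twist -18.96 (cur psi -23.96) F [-0.7  0.5  6.1] t 24.15 pos [ 0.4788 -0.2482  0.1351] op 0.147 ff 80.4
dx 17.88 dy 27.97 dz -1.05 twist -33.26 (cur psi -23.96) F [-0.7  0.5  6.1] t 24.15 pos [ 0.4788 -0.2482  0.1351] op 0.147 ff 80.4
```

```bash
python3 -m pendant '[{"dx":0.5,"dy":0,"dz":-1,"twist":0},{"dx":4,"dy":1,"dz":-1.5,"twist":0},{"dx":7.3,"dy":2,"dz":-1.5,"twist":0},{"dx":9.2,"dy":5.5,"dz":-1.5,"twist":0},{"dx":11,"dy":9.1,"dz":-1.5,"twist":0},{"dx":12.3,"dy":14,"dz":-1.5,"twist":-9},{"dx":13.5,"dy":18.9,"dz":-1.5,"twist":-19},{"dx":15.7,"dy":23.4,"dz":-1.5,"twist":-28},{"dx":17.9,"dy":28,"dz":-1.5,"twist":-33.3},{"dx":17.9,"dy":28,"dz":-1.5,"twist":-33.3}]'
python3 - <<'E'
from jars import *
s=ctrl.get_state();print(Rh@s['eef_pos'][:2])
t=Rh.T@np.array([447,150]);go(*(t/1000),.138,9.3)
E
```

```text
time: 25.4
eef_pos: [0.4263, 0.0836, 0.1477]
tcp_rot: [-0.084, 0.996, 0.0, -0.001]
contact_force: [-0.3, -0.8, -1.4]
opening: 0.145
finger_force: 79.5
[0.43420008 0.01357979]
dx -1.37 dy 13.63 dz 0.97 twist 0.38 (cur psi 9.68) F [-0.3 -0.8 -1.4] t 25.4 pos [0.4263 0.0836 0.1477] op 0.145 ff 79.5
```

Run:
```python
from look import *
a=cam('side','side10.png')['img'][110:290,170:410,::-1];b=cam('scene','scene10.png')['img'][130:310,160:400,::-1]
cv2.imwrite('pics/s10.png',np.hstack([cv2.resize(k,(400,300),interpolation=2) for k in(a,b)]))
```

```text
(no output)
```

View pics/s10.png

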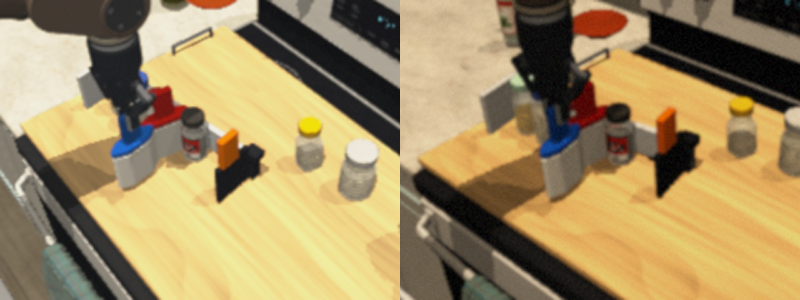

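The blue box's tip came right beside the red box's front tip. I step right, then lift over it.

```bash
python3 -m pendant '[{"dx":0,"dy":-1,"dz":0,"twist":-0.3},{"dx":0,"dy":-1.5,"dz":-3,"twist":-0.3},{"dx":0,"dy":-1.5,"dz":-7,"twist":-0.3},{"dx":0,"dy":-1.5,"dz":-10,"twist":-0.3},{"dx":0,"dy":1,"dz":-10,"twist":-0.3},{"dx":0,"dy":5,"dz":-10,"twist":-0.3},{"dx":0,"dy":9,"dz":-10,"twist":-0.3},{"dx":0,"dy":13,"dz":-10,"twist":-0.3},{"dx":0,"dy":13.6,"dz":-10,"twist":-0.3},{"dx":0,"dy":13.6,"dz":-10,"twist":-0.3}]'
python3 - <<'E'
from look import *
s=ctrl.get_state();print(Rh@s['eef_pos'][:2])
look('w11',[('green',(530,174),.122),('blue',(530,118),.126),('red',(532,64),.117),('black',(532,-18),.118)])
t=Rh.T@np.array([440,150]);go(*(t/1000),.138,9.3)
for n in('scene','side'):
    c=cam(n);w=cloud(c);hh=cv2.cvtColor(c['img'],cv2.COLOR_RGB2HSV);p=np.nan_to_num(w[...,:2])*1000@Rh.T
    m=((hh[...,0]>170)|(hh[...,0]<5))&(hh[...,1]>120)&(abs(p[...,1]-20)<30)&(p[...,0]>460)&(p[...,0]<560)
    for k,lo,hi in(('bar',.152,.17),('lid',.098,.112)):
        q=p[m&(w[...,2]>lo)&(w[...,2]<hi)].astype(np.float32);r=cv2.minAreaRect(q);print(n,k,np.round(r[0],1),np.round(r[1],1),round(r[2],1),len(q))
E
```

```text
time: 26.75
eef_pos: [0.4063, 0.2139, 0.2481]
tcp_rot: [-0.084, 0.997, -0.001, -0.0]
contact_force: [-0.1, -0.9, -1.8]
opening: 0.147
finger_force: 79.5
[0.43548562 0.14540786]
red bar XY [515.2  26. ] [14.1 35.8] ang 71.4 665
red lid XY [514.7  26. ] [32.1 88.1] ang 72.7 1286
green none
blue 69 circ [498.3 180.8] r 9.9 med [498.3 180.4] XY [521.   97.9] XYmed [520.9  97.5]
red 877 circ [517.3 151.3] r 19.7 med [513.7 153.1] XY [534.9  65.7] XYmed [531.7  68. ]
black 1037 circ [535.  67.] r 20.6 med [533.2  67.2] XY [538.8 -20.3] XYmed [537.1 -19.9]
dx -0.45 dy -11.61 dz -0.18 twist 0.25 (cur psi 9.55) F [-0.3 -0.  -1.5] t 26.8 pos [0.4063 0.2137 0.2481] op 0.148 ff 79.5
dx -0.46 dy 0.48 dz 11.01 twist 0.25 (cur psi 9.55) F [-0.3 -0.  -1.5] t 26.8 pos [0.4063 0.2137 0.2481] op 0.148 ff 79.5
scene bar [511.7  21.1] [10.6 30. ] 69.1 54
scene lid [510.   20.4] [30.2 81.3] 63.3 172
side bar [514.4  21.3] [12.9 31.9] 70.0 62
side lid [512.9  20.9] [31.1 81.6] 68.0 159
```

View pics/w11.png

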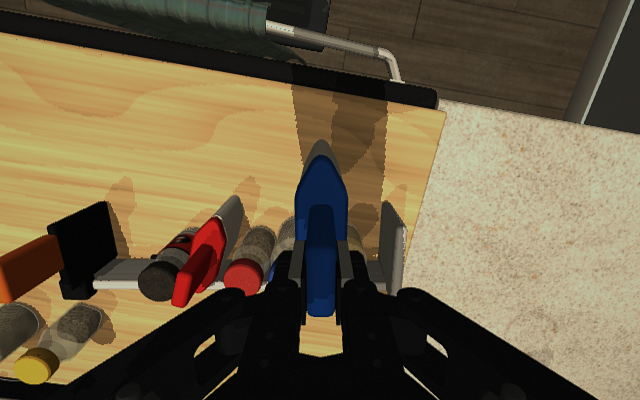

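The blue box is held well at (322,230), but the red box (205,262) was turned by about 18°. I'll square it again after inserting the blue one. Now lower in front of the green-blue gap.

```bash
python3 -m pendant '[{"dx":0,"dy":0.4,"dz":3,"twist":0.2},{"dx":0,"dy":0.5,"dz":6,"twist":0.2},{"dx":0,"dy":0.5,"dz":9,"twist":0.2},{"dx":0,"dy":0.5,"dz":11,"twist":0.2},{"dx":0,"dy":0.5,"dz":11,"twist":0.2},{"dx":0,"dy":0.5,"dz":11,"twist":0.2}]'
python3 - <<'E'
from jars import *
s=ctrl.get_state();print(Rh@s['eef_pos'][:2])
for a,b in((471,151),(486.6,156),(506.6,159.5)):
    t=Rh.T@np.array([a,b]);go(*(t/1000),.138,9.3)
E
```

```text
time: 27.65
eef_pos: [0.4055, 0.2196, 0.1389]
tcp_rot: [-0.082, 0.997, -0.0, 0.0]
contact_force: [-0.4, -0.4, -1.6]
opening: 0.152
finger_force: 79.5
[0.43565194 0.15119415]
dx -3.53 dy -0.03 dz 0.09 twist 0.09 (cur psi 9.39) F [-0.4 -0.4 -1.6] t 27.65 pos [0.4055 0.2196 0.1389] op 0.152 ff 79.5
dx -5.10 dy 0.47 dz 0.09 twist 0.09 (cur psi 9.39) F [-0.4 -0.4 -1.6] t 27.65 pos [0.4055 0.2196 0.1389] op 0.152 ff 79.5
dx -7.10 dy 0.82 dz 0.09 twist 0.09 (cur psi 9.39) F [-0.4 -0.4 -1.6] t 27.65 pos [0.4055 0.2196 0.1389] op 0.152 ff 79.5
```

```bash
python3 -m pendant '[{"dx":-1,"dy":0,"dz":0.1,"twist":0.1},{"dx":-2.2,"dy":0,"dz":0.1,"twist":0.1},{"dx":-3,"dy":0,"dz":0.1,"twist":0.1},{"dx":-3.5,"dy":0,"dz":0.1,"twist":0.1},{"dx":-4.3,"dy":0.2,"dz":0.1,"twist":0.1},{"dx":-5.1,"dy":0.5,"dz":0.1,"twist":0.1},{"dx":-5.8,"dy":0.6,"dz":0.1,"twist":0.1},{"dx":-6.5,"dy":0.7,"dz":0.1,"twist":0.1},{"dx":-7.1,"dy":0.8,"dz":0.1,"twist":0.1},{"dx":-7.1,"dy":0.8,"dz":0.1,"twist":0.1}]'
python3 - <<'E'
from jars import *
s=ctrl.get_state();print(Rh@s['eef_pos'][:2])
for a,b in((517,160),):
    t=Rh.T@np.array([a,b]);go(*(t/1000),.138,9.3)
E
```

```text
time: 28.9
eef_pos: [0.4746, 0.2399, 0.1376]
tcp_rot: [-0.082, 0.997, 0.0, 0.001]
contact_force: [-0.4, 1.1, -1.8]
opening: 0.147
finger_force: 79.5
[0.50711964 0.16002751]
dx -0.99 dy -0.00 dz -0.04 twist 0.06 (cur psi 9.36) F [-0.4  1.1 -1.8] t 28.9 pos [0.4746 0.2399 0.1376] op 0.147 ff 79.5
```

```bash
python3 -m pendant '[{"dx":-0.4,"dy":0,"dz":0,"twist":0},{"dx":-0.8,"dy":0,"dz":0,"twist":0},{"dx":-1.1,"dy":0,"dz":0,"twist":0},{"dx":-1.1,"dy":0,"dz":0,"twist":0}]'; python3 -m pendant '[{"dx":-0.15,"dy":0,"dz":0,"twist":0},{"dx":-0.3,"dy":0,"dz":0,"twist":0},{"dx":-0.3,"dy":0,"dz":0,"twist":0}]';python3 -m pendant '[{"dx":-0.1,"dy":0,"dz":0,"twist":0},{"dx":-0.2,"dy":0,"dz":0,"twist":0},{"dx":-0.2,"dy":0,"dz":0,"twist":0}]'
```

```text
time: 29.4
eef_pos: [0.4849, 0.2415, 0.1374]
tcp_rot: [-0.081, 0.997, 0.0, 0.0]
contact_force: [0.1, -0.2, -1.4]
opening: 0.148
finger_force: 79.5
time: 29.78
eef_pos: [0.4862, 0.2417, 0.1365]
tcp_rot: [-0.082, 0.997, -0.0, -0.002]
contact_force: [-3.6, -0.6, -2.3]
opening: 0.154
finger_force: 79.5
time: 30.15
eef_pos: [0.4868, 0.2419, 0.1363]
tcp_rot: [-0.082, 0.997, -0.001, -0.004]
contact_force: [-6.3, -1.1, -0.2]
opening: 0.148
finger_force: 79.8
```

```bash
python3 -m pendant '[{"dx":0,"dy":0,"dz":0.1,"twist":0},{"dx":0,"dy":0,"dz":0.25,"twist":0},{"dx":0,"dy":0,"dz":0.3,"twist":0},{"dx":0.1,"dy":0,"dz":0.15,"twist":0},{"dx":0.1,"dy":0,"dz":0.15,"twist":0}]'; python3 -m pendant '[{"dx":0,"dy":0,"dz":0,"twist":0},{"dx":0,"dy":0,"dz":0,"twist":0},{"dx":0,"dy":0,"dz":0,"twist":0},{"dx":0,"dy":0,"dz":-3,"twist":0},{"dx":0,"dy":0,"dz":-6,"twist":0},{"dx":0,"dy":0,"dz":-9,"twist":0},{"dx":2,"dy":-3,"dz":-11,"twist":0},{"dx":4,"dy":-6,"dz":-12,"twist":0},{"dx":4,"dy":-9,"dz":-12,"twist":0},{"dx":4,"dy":-10,"dz":-12,"twist":0}]' 40
python3 -m pendant '[{"dx":0,"dy":0,"dz":0,"twist":0},{"dx":0,"dy":0,"dz":0,"twist":0}]'
python3 - <<'E'
from look import *
look('w12',[('green',(535,197),.122),('blue',(530,115),.126),('red',(532,64),.117),('black',(532,-18),.118)])
E
```

```text
time: 30.78
eef_pos: [0.4865, 0.2419, 0.1354]
tcp_rot: [-0.082, 0.997, -0.0, -0.003]
contact_force: [-6.8, -1.4, 2.1]
opening: 0.148
finger_force: 79.7
time: 32.02
eef_pos: [0.4658, 0.1359, 0.2565]
tcp_rot: [-0.081, 0.997, 0.0, 0.001]
contact_force: [0.2, -0.2, -0.3]
opening: 0.4
finger_force: 0.0
time: 32.28
eef_pos: [0.4653, 0.1376, 0.2556]
tcp_rot: [-0.082, 0.997, 0.0, -0.0]
contact_force: [-0.1, 0.3, -0.3]
opening: 0.401
finger_force: 0.0
red bar XY [513.8  26.2] [13.9 32.4] ang 71.8 438
red lid XY [511.1  27. ] [32.  80.4] ang 72.1 1317
blue bar XY [515.2 159.3] [34.8 13.6] ang 0.4 728
blue lid XY [515.6 159.9] [89.3 32.4] ang 0.9 1415
green 1053 circ [501.6 282.8] r 20.2 med [500.1 283.1] XY [540.7 198.1] XYmed [539.3 198.5]
blue 1628 circ [505.3 199.1] r 25.9 med [500.8 200.5] XY [530.8 114.8] XYmed [526.6 117. ]
red 1112 circ [517.4 152.5] r 23.0 med [516.6 148.6] XY [535.2  66.9] XYmed [533.8  63.2]
black 1178 circ [535.4  66.9] r 20.6 med [534.   67.5] XY [539.2 -20.5] XYmed [537.9 -19.7]
dx 4.09 dy -3.14 dz 0.56 twist 0.11 (cur psi 9.41) F [-0.2 -0.4  0.5] t 32.33 pos [0.4652 0.1377 0.2556] op 0.401 ff 0.0
```

View pics/w12.png

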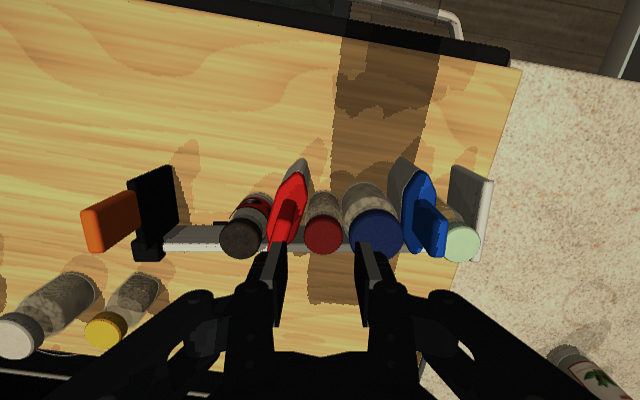

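The blue box (420,210) is square and home between green and blue. The red box (290,205) is turned by 18° about (515,26). I regrip it with the tool turned to match.

```bash
python3 -m pendant '[{"dx":-1,"dy":-1,"dz":0,"twist":7},{"dx":-2.5,"dy":-2.5,"dz":0,"twist":14},{"dx":-3.4,"dy":-3.5,"dz":1,"twist":18.3},{"dx":-3.4,"dy":-3.5,"dz":3,"twist":18.3},{"dx":-3.4,"dy":-3.5,"dz":5,"twist":18.3},{"dx":-3.4,"dy":-3.5,"dz":5,"twist":18.3}]' 40
python3 - <<'E'
from look import *
look('w13',[])
go(.504,.1089,.1345,-8.9)
E
```

```text
time: 33.08
eef_pos: [0.5032, 0.1086, 0.2037]
tcp_rot: [0.077, 0.997, -0.0, -0.002]
contact_force: [-0.5, -1.1, -0.3]
opening: 0.404
finger_force: 0.0
red bar XY [515.3  26. ] [13.7 35. ] ang 71.5 1090
red lid XY [511.   26.8] [31.8 79.3] ang 72.9 1962
blue bar XY [515.5 159.2] [14.2 35.8] ang 89.5 1583
blue lid XY [516.4 159.8] [89.7 32.3] ang 1.1 2588
dx 7.19 dy -1.99 dz -4.47 twist -18.19 (cur psi -8.89) F [-0.9  0.   0.7] t 33.12 pos [0.5041 0.1085 0.2052] op 0.405 ff 0.0
dx -0.00 dy 0.04 dz 7.07 twist 0.01 (cur psi -8.89) F [-0.9  0.   0.7] t 33.12 pos [0.5041 0.1085 0.2052] op 0.405 ff 0.0
```

View pics/w13.png

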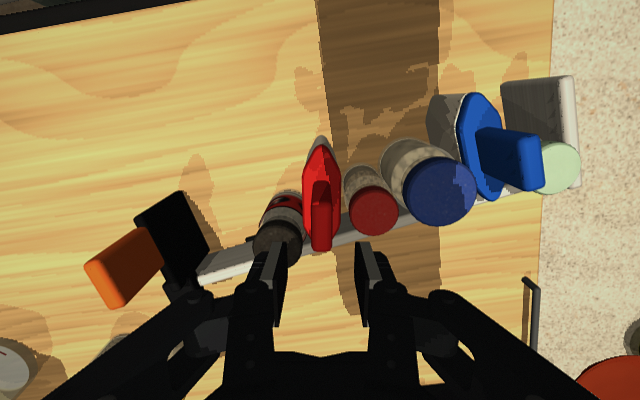

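The bar (321,215) is aligned between the pads. Grip it and turn it square.

```bash
python3 -m pendant '[{"dx":0,"dy":0.05,"dz":3,"twist":0},{"dx":0,"dy":0.05,"dz":5,"twist":0},{"dx":0,"dy":0.05,"dz":7.1,"twist":0},{"dx":0,"dy":0.05,"dz":7.1,"twist":0},{"dx":0,"dy":0.05,"dz":7.1,"twist":0}]' 40; python3 -m pendant '[{"dx":0,"dy":0,"dz":0,"twist":0},{"dx":0,"dy":0,"dz":0,"twist":0},{"dx":0,"dy":0,"dz":0,"twist":0},{"dx":0,"dy":0,"dz":0,"twist":0}]' 0 80
python3 -m pendant '[{"dx":0,"dy":0,"dz":-0.3,"twist":0},{"dx":0.2,"dy":0,"dz":-0.35,"twist":-3},{"dx":0.3,"dy":0,"dz":-0.35,"twist":-8},{"dx":0.3,"dy":0,"dz":-0.35,"twist":-13},{"dx":0.3,"dy":0,"dz":-0.35,"twist":-18.2},{"dx":0.3,"dy":0,"dz":-0.35,"twist":-18.2},{"dx":0.3,"dy":0,"dz":-0.35,"twist":-18.2}]'
python3 - <<'E'
from jars import *
s=ctrl.get_state();print(Rh@s['eef_pos'][:2])
t=Rh.T@np.array([517,23]);go(*(t/1000),.134,9.3)
E
```

```text
time: 33.75
eef_pos: [0.5056, 0.1086, 0.1365]
tcp_rot: [0.078, 0.997, 0.0, 0.001]
contact_force: [-0.1, 0.2, 1.3]
opening: 0.402
finger_force: 0.0
time: 34.25
eef_pos: [0.5059, 0.1085, 0.1366]
tcp_rot: [0.078, 0.997, 0.0, 0.002]
contact_force: [0.0, 0.4, 6.8]
opening: 0.147
finger_force: 81.6
time: 35.12
eef_pos: [0.5011, 0.1088, 0.1378]
tcp_rot: [-0.08, 0.997, 0.0, -0.001]
contact_force: [0.4, -0.3, -1.5]
opening: 0.147
finger_force: 80.8
[0.51210486 0.02643727]
dx -0.49 dy -0.34 dz 0.37 twist -0.13 (cur psi 9.17) F [ 0.4 -0.3 -1.5] t 35.12 pos [0.5011 0.1088 0.1378] op 0.147 ff 80.8
```

```bash
python3 -m pendant '[{"dx":-0.2,"dy":-0.2,"dz":0,"twist":-0.1},{"dx":-0.5,"dy":-0.3,"dz":0,"twist":-0.1},{"dx":-0.7,"dy":-0.3,"dz":0,"twist":-0.1},{"dx":-0.8,"dy":-0.3,"dz":0,"twist":-0.1},{"dx":-0.8,"dy":-0.3,"dz":0,"twist":-0.1}]';python3 -m pendant '[{"dx":-0.15,"dy":0,"dz":0,"twist":0},{"dx":-0.25,"dy":0,"dz":0,"twist":0},{"dx":-0.25,"dy":0,"dz":0,"twist":0}]'
```

```text
time: 35.75
eef_pos: [0.5078, 0.107, 0.1373]
tcp_rot: [-0.082, 0.997, -0.0, -0.003]
contact_force: [-5.6, -0.8, 0.5]
opening: 0.15
finger_force: 80.9
time: 36.12
eef_pos: [0.5085, 0.1073, 0.1371]
tcp_rot: [-0.082, 0.997, -0.0, -0.006]
contact_force: [-10.1, -1.6, 3.8]
opening: 0.149
finger_force: 81.4
```

Contact with the rail. Lower, relieve the push and release.

```bash
python3 -m pendant '[{"dx":0,"dy":0,"dz":0.1,"twist":0},{"dx":0.05,"dy":0,"dz":0.2,"twist":0},{"dx":0.15,"dy":0,"dz":0.2,"twist":0},{"dx":0.2,"dy":0,"dz":0.1,"twist":0},{"dx":0.2,"dy":0,"dz":0.1,"twist":0}]'; python3 -m pendant '[{"dx":0,"dy":0,"dz":0,"twist":0},{"dx":0,"dy":0,"dz":0,"twist":0},{"dx":0,"dy":0,"dz":0,"twist":0},{"dx":0,"dy":0,"dz":-3,"twist":0},{"dx":0,"dy":0,"dz":-6,"twist":0},{"dx":0,"dy":0,"dz":-9,"twist":0},{"dx":2,"dy":0,"dz":-11,"twist":0},{"dx":4,"dy":0,"dz":-12,"twist":0},{"dx":4,"dy":0,"dz":-12,"twist":0},{"dx":4,"dy":0,"dz":-12,"twist":0}]' 40
python3 - <<'E'
from look import *
look('w14',[('green',(540,198),.122),('blue',(530,115),.126),('red',(535,64),.117),('black',(538,-20),.118)])
c=cam('wrist');w=cloud(c);hh=cv2.cvtColor(c['img'],cv2.COLOR_RGB2HSV).astype(int)
p=np.nan_to_num(w[...,:2])*1000@Rh.T
m=(w[...,2]>.152)&(w[...,2]<.172)&(hh[...,0]>5)&(hh[...,0]<16)&(hh[...,1]>150)
print(m.sum(),cv2.minAreaRect(p[m].astype(np.float32)))
go(.5234,-.0465,.24,9.3)
E
```

```text
time: 36.75
eef_pos: [0.5081, 0.1072, 0.137]
tcp_rot: [-0.082, 0.997, -0.0, -0.004]
contact_force: [-7.6, -1.6, 4.3]
opening: 0.147
finger_force: 81.4
time: 38.0
eef_pos: [0.4714, 0.1008, 0.2571]
tcp_rot: [-0.081, 0.997, 0.0, 0.0]
contact_force: [-0.2, -0.4, -0.7]
opening: 0.399
finger_force: 0.0
red bar XY [514.7  23.6] [35.6 13.8] ang 0.3 665
red lid XY [509.6  23.9] [31.2 78.1] ang 89.8 1286
blue bar XY [515.2 159.1] [13.9 35.3] ang 89.9 757
blue lid XY [515.5 158.8] [31.1 88.9] ang 88.9 1445
green 869 circ [502.2 282.5] r 20.2 med [500.3 285.3] XY [541.3 197.6] XYmed [539.8 200.7]
blue 2001 circ [504.8 199. ] r 25.8 med [504.5 198.3] XY [530.3 114.8] XYmed [529.9 114.2]
red 930 circ [516.7 151.9] r 23.3 med [514.1 146. ] XY [534.4  66.4] XYmed [530.9  61. ]
black 882 circ [535.6  67.2] r 20.5 med [530.1  65.6] XY [539.4 -20.3] XYmed [533.7 -20.9]
dx 4.09 dy 0.59 dz 0.68 twist 0.05 (cur psi 9.35) F [ 1.5  0.3 -0.7] t 38.05 pos [0.4713 0.1008 0.2568] op 0.4 ff 0.0
905 ((510.8817138671875, -54.0201416015625), (164.77369689941406, 39.41824722290039), 89.02809143066406)
dx -2.75 dy -15.38 dz 1.66 twist 0.05 (cur psi 9.35) F [-0.6  0.7 -0.4] t 38.1 pos [0.4713 0.1008 0.2566] op 0.4 ff 0.0
```

Both boxes are home and square (X≈515, angles under 0.5°). Now the panel.

```bash
python3 -m pendant '[{"dx":0,"dy":-4,"dz":0,"twist":0},{"dx":-1,"dy":-9,"dz":0,"twist":0},{"dx":-3.8,"dy":-14,"dz":1,"twist":0},{"dx":-3.8,"dy":-15.4,"dz":4,"twist":0},{"dx":-3.8,"dy":-15.4,"dz":4,"twist":0},{"dx":-3.8,"dy":-15.4,"dz":4,"twist":0}]' 45
python3 - <<'E'
from look import *
c=cam('wrist','w15.png');bar(c,5,16)
go(.5234,-.0465,.131,9.3)
E
```

```text
time: 38.85
eef_pos: [0.5337, -0.0445, 0.2175]
tcp_rot: [-0.082, 0.997, 0.0, -0.0]
contact_force: [0.4, 0.6, 1.7]
opening: 0.448
finger_force: 0.0
[523.9 -46. ] [array([39. , 13.6]), np.float64(8.7)] 1115 z 0.16037843164380403
dx 1.09 dy -0.04 dz 8.73 twist 0.11 (cur psi 9.41) F [0.9 0.  0.7] t 38.9 pos [ 0.5339 -0.0443  0.2183] op 0.449 ff 0.0
```

```bash
python3 -m pendant '[{"dx":1,"dy":0,"dz":3,"twist":0.1},{"dx":1.1,"dy":0,"dz":6,"twist":0.1},{"dx":1.1,"dy":0,"dz":8.7,"twist":0.1},{"dx":1.1,"dy":0,"dz":8.7,"twist":0.1},{"dx":1.1,"dy":0,"dz":8.7,"twist":0.1}]' 45; python3 -m pendant '[{"dx":0,"dy":0,"dz":0,"twist":0},{"dx":0,"dy":0,"dz":0,"twist":0},{"dx":0,"dy":0,"dz":0,"twist":0},{"dx":0,"dy":0,"dz":0,"twist":0}]' 0 60; python3 -m pendant '[{"dx":0,"dy":1,"dz":0,"twist":0},{"dx":0,"dy":2,"dz":0,"twist":0},{"dx":0,"dy":3,"dz":0,"twist":0},{"dx":0,"dy":4,"dz":0,"twist":0},{"dx":0,"dy":5,"dz":0,"twist":0},{"dx":0,"dy":6,"dz":0,"twist":0},{"dx":0,"dy":6.8,"dz":0,"twist":0},{"dx":0,"dy":7.4,"dz":0,"twist":0},{"dx":0,"dy":7.4,"dz":0,"twist":0},{"dx":0,"dy":7.4,"dz":0,"twist":0}]'
python3 - <<'E'
from look import *
s=ctrl.get_state();print(Rh@s['eef_pos'][:2])
E
```

```text
time: 39.52
eef_pos: [0.5238, -0.0465, 0.1324]
tcp_rot: [-0.081, 0.997, -0.001, 0.002]
contact_force: [-0.2, 0.1, 0.4]
opening: 0.452
finger_force: 0.0
time: 40.02
eef_pos: [0.5237, -0.0462, 0.1324]
tcp_rot: [-0.08, 0.997, 0.0, 0.001]
contact_force: [-1.4, 3.8, 6.4]
opening: 0.152
finger_force: 59.7
time: 41.28
eef_pos: [0.512, 0.0262, 0.1324]
tcp_rot: [-0.081, 0.997, -0.0, 0.002]
contact_force: [-1.1, 0.4, 6.3]
opening: 0.152
finger_force: 59.7
[ 0.50953281 -0.05687108]
```

```bash
python3 -m pendant '[{"dx":0,"dy":0.2,"dz":0,"twist":0},{"dx":0,"dy":0.4,"dz":0,"twist":0},{"dx":0,"dy":0.6,"dz":0,"twist":0},{"dx":0,"dy":0.8,"dz":0,"twist":0},{"dx":0,"dy":0.95,"dz":0,"twist":0},{"dx":0,"dy":0.95,"dz":0,"twist":0},{"dx":0,"dy":0.95,"dz":0,"twist":0}]'
python3 - <<'E'
from look import *
s=ctrl.get_state();print(Rh@s['eef_pos'][:2])
look('w16',[('black',(538,-20),.118)])
for n in('scene','side'):
    f=np.load(n+'6.npz');c=cam(n,n+'16.png')
    for nm,w in(('now',cloud(c)),):
        jar(w,None,'black '+n,np.array([.5356,.0672]),.117,0,.026)
E
```

```text
time: 42.15
eef_pos: [0.5106, 0.0349, 0.1324]
tcp_rot: [-0.081, 0.997, -0.001, 0.002]
contact_force: [-0.6, -2.1, 5.9]
opening: 0.156
finger_force: 59.7
[ 0.50957226 -0.04806544]
red bar XY [514.3  23. ] [34.  14.2] ang 0.5 2523
red lid XY [512.   21.2] [33.2 82.5] ang 79.0 3875
blue lid XY [525.9  95.9] [13.6 44.9] ang 69.7 264
black 987 circ [524.2  74.2] r 15.6 med [524.4  74.7] XY [529.3 -11.5] XYmed [529.6 -11. ]
dx 6.87 dy 7.69 dz -11.80 twist -0.05 (cur psi 9.25) F [-0.7 -1.   6.1] t 42.2 pos [0.5106 0.0349 0.1324] op 0.155 ff 59.7
black scene none
black side none
```

View pics/w16.png

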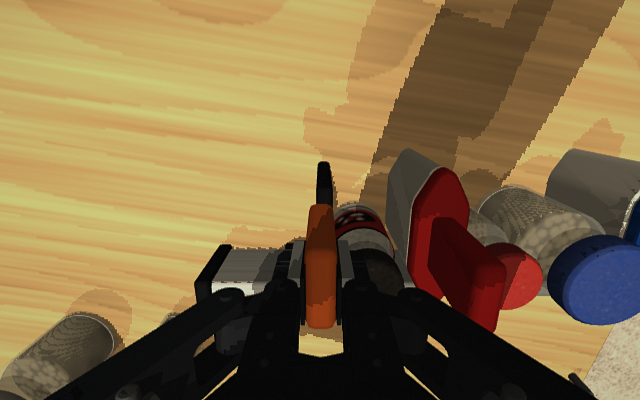

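The gripper holds the tab (321,265), and the black jar (370,250) is at the panel. Release and measure; this was the last look by eye.

```bash
python3 -m pendant '[{"dx":0,"dy":0,"dz":0,"twist":0},{"dx":0,"dy":0,"dz":0,"twist":0},{"dx":0,"dy":0,"dz":0,"twist":0},{"dx":0,"dy":0,"dz":-3,"twist":0},{"dx":0,"dy":0,"dz":-6,"twist":0},{"dx":0,"dy":0,"dz":-9,"twist":0},{"dx":2,"dy":1,"dz":-11,"twist":0},{"dx":4,"dy":2,"dz":-12,"twist":0},{"dx":4,"dy":2,"dz":-12,"twist":0},{"dx":4,"dy":2,"dz":-12,"twist":0}]' 40
python3 - <<'E'
from look import *
look('w17',[('green',(540,198),.122),('blue',(530,115),.126),('red',(535,64),.117),('black',(538,-18),.118)])
w=np.load('w17.npz')['w'];im=np.load('w17.npz')['img'];hh=cv2.cvtColor(im,cv2.COLOR_RGB2HSV).astype(int);p=np.nan_to_num(w[...,:2])*1000@Rh.T
m=(w[...,2]>.152)&(w[...,2]<.172)&(hh[...,0]>5)&(hh[...,0]<16)&(hh[...,1]>150)&(p[...,1]<0)
q=cv2.minAreaRect(p[m].astype(np.float32));print('tab',q)
m=(w[...,2]>.094)&(w[...,2]<.107)&(p[...,1]<-30)&(p[...,1]>-75)&(p[...,0]>455)&(p[...,0]<500)
print('panel top Y',np.percentile(p[m][:,1],[2,50,98]),m.sum())
E
```

```text
time: 43.55
eef_pos: [0.4667, 0.0488, 0.2498]
tcp_rot: [-0.081, 0.997, -0.0, -0.0]
contact_force: [0.4, 0.3, 0.7]
opening: 0.399
finger_force: 0.0
red bar XY [510.2  23.6] [26. 14.] ang 5.3 365
red lid XY [500.8  23.7] [31.9 61. ] ang 89.6 1075
blue bar XY [515.2 159. ] [34.7 14.4] ang 0.3 851
blue lid XY [515.2 157.8] [32.9 87.7] ang 84.2 1490
green 538 circ [502.  282.8] r 20.0 med [500.3 290.1] XY [541.1 197.9] XYmed [540.6 205.4]
blue 2017 circ [505.3 198.8] r 25.7 med [504.3 198. ] XY [530.8 114.5] XYmed [529.7 113.9]
red 1149 circ [517.1 152.2] r 23.4 med [516.4 148.2] XY [534.9  66.6] XYmed [533.5  62.8]
black 1191 circ [535.3  68.6] r 20.9 med [533.8  67.9] XY [539.4 -18.8] XYmed [537.7 -19.2]
dx 2.80 dy 5.64 dz -0.04 twist -0.05 (cur psi 9.25) F [ 0.7  0.2 -0.1] t 43.6 pos [0.4667 0.0488 0.2496] op 0.399 ff 0.0
tab ((509.9072570800781, -48.032257080078125), (13.961387634277344, 39.40318298339844), 89.92774963378906)
panel top Y [-52.22367633 -46.25288915 -41.64209931] 133
```

```bash
python3 -c "
from plant import ctrl
print(ctrl.sign_off())"
```

```text
the job is handed in; nothing more can be done
None
```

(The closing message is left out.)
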